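Seat the weighing trough and zero the counter scale

TASK

Get the scale ready for weighing. Turn the upturned steel trough right way up and lay it lengthways in the two saddles of the scale's cradle so that it sits centred and level, down in both notches; lower it gently, never pushing the sprung cradle down to its stop. Then tare the scale: turn the black knob, which turns the dial, little by little until the needle points at the dial's zero mark (its one broad bar) with the trough in place, and leave the other things where they stand.

Things in the scene. Friction and masses are not known exactly. Their poses are not given: they have to be found in the camera images.
- trough: open trough of bare folded steel, 62 wide (x), 150 long (y), 52 deep (z), both ends alike, closed and flat: it stands on either. Origin: centre of the outer bottom; z points out of the open side, so DOWN at the start (upside down on the worktop, origin 52 above it). Long sides plane and parallel from z 17 to 52, below folded in at 60 degrees to a bottom 42 wide. 0.2 to 0.4 kg
- scale: white counter scale, fixed, 290 wide (y), 210 deep (x). Origin: centre of its underside on the worktop; x points from the dial side to the back, y left, z up. Flat rear deck 83 high with the cradle (axis x +55, y +55) and the zero knob (axis x +35, y -108); the front slopes at 28 degrees and carries the dial, 107 across
- saddle_seat (a point): on the sprung cradle: here the trough's origin comes to rest, 127 above the worktop when empty; axes as the scale's. The trough lies along y, either way round, in two saddles 6 thick at y +48 and -48: notches 42 wide at the seat, flanks at 60 degrees, tops 31 above the seat, 85 over all. A plate lies 8 below the seat. The cradle sinks 1 mm per 0.45 N, 4 to 9 mm under the trough
- cradle (a joint): how far the cradle has sunk, m: 0 empty, 0.025 at its stop
- knob_grip (a point): on the upright axis of the ribbed black zero knob, 44 in diameter, at the middle of its grip, 26 above the deck (109 above the worktop); the knob is ribbed and gripped from 4 to 38 above the deck, with a flat skirt 54 across and 4 high under it
- zero_knob (a joint): angle of the zero knob, rad, growing clockwise seen from above; free from -1.0 to 4.5. Turning it clockwise turns the dial with its zero mark clockwise, about 0.45 rad per rad of knob; it stays where it is left
- needle_tip (a point): tip of the black needle, 42 from the dial's centre; empty, it points to the top of the dial; load turns it clockwise as seen from the front. Needle and dial lie behind a fixed flat window and cannot be touched
- zero_mark (a point): point of the zero mark, a black bar 6 wide and 13 long on the turning dial (all other marks are thin), 42 from the dial's centre, at the height of the needle; the needle's tip meets this point when the scale reads zero
- dial_centre (a point): axis of needle and dial, at the needle's height; axes as the scale's
- mustard_jar: bystander: glass jar with a white lid, 62 across, 99 high; origin: centre of its underside
- spice_jar: bystander: glass spice jar with a green cap, 48 across, 145 high; origin: centre of its underside
- small_tin: bystander: small tin, 58 across, 72 high; origin: centre of its underside
Not all that is in view belongs to the job. What is shaped like the trough but red or yellow is not meant.

How it is judged:
By the outcome, as a careful person would: the job done as asked, in the order asked, and still so for the second after the job is handed in, with the robot touching nothing.
It also fails if it takes over 72 s, if anything falls off the work surface, if the arm or the gripper's body presses on something with over 40 N, if the wrist force passes 120 N, or if a joint passes its speed limit or range.

ROBOT

A 6-joint arm with a two-finger parallel gripper is mounted at the origin on the work surface; the furniture and walls round the work are solid. World frame = base frame: x ahead of the robot, y to its left, z up, the work surface at z = 0. Lengths are in m, angles in rad, forces in N, time in s.
With the tool pointing down it reaches from about 0.35 to 0.775 m from the base axis. Payload 5.5 kg.
Tool frame: the origin (TCP) lies on the centre line of the jaws, within the pads' length; the fingertips stand 17 mm ahead of it and the grasp point (between the pads) lies 2 mm behind it (bot.finger_overhang is the z of the fingertips in the tool frame, in m); z points along the fingers, y is the line along which they close (so a half turn about z gives the same grasp; the last joint's range is limited). The gripper opens to 85 mm and grips with 20 to 120 N. Pads are 22 mm wide; open, the fingers measure 114 mm over their backs; the gripper's body (76 mm by 85 mm) begins 54 mm behind the grasp point. The pads swing forward as they close: fully open they stand 13 mm farther back than shut.
Start: joints at [1.097, 0.313, 0.046, 1.304, 0, 1.431], TCP at [0.188, 0.543, 0.217] pointing down, gripper open.
Joint ranges: [-2.76, 2.76], [-0.86, 1.69], [-1.03, 1.26], [-2.2, 2.34], [-1.47, 1.5], [-3.14, 3.14]. Speed limits (rad/s): [2.57, 2.57, 3.14, 3.14, 3.14, 3.14].

INTERFACE

Orientations are given as a unit quaternion [x, y, z, w].
In Python, from workcell import monitor, cams, bot gives the robot as it stands.
- The arm moves only by the shell command python3 -m creep 'ROWS'. ROWS is JSON, a list of rows, each a list of 7 numbers: the turn, a rotation vector about the tool's x, y, z as a fraction of full scale, then the shift along the tool's x, y, z as a fraction of full scale, then the closure, from -1 (fully open) to 1 (shut). In form: [[rx, ry, rz, x, y, z, hand], ...]. A call has 1 to 8 rows; each row shifts and turns the commanded pose from where the row before left it, along the tool's axes as they then stand; what a row does not reach is not made up. Full scale, the value 1, is 0.02 m for a shift and 0.12 rad for a turn. A row lasts 1/8 s, in which the tool goes at most 62.5 mm and 10.7 degrees, less where a joint would pass 70% of its speed; a pose out of reach is approached as far as the arm can. A call with a number of a shift or a turn outside -1 to 1 is refused whole. A call with a gripper value outside its range is refused whole. The fingers move at their own pace and stop on an object; the grip force is fixed at half the most. Time passes only in rows, so rows that do not move let the fingers close. It gives the time, the measured TCP pose, the force, the opening and the grip force at its end, in the units of the state.
- monitor.observe(): the state, without advancing time (a new reading comes with each control period).
- cams.camera(name): name is "scene" or "top"; returns a dict with "pixels" (400x640x3 uint8, red, green, blue), "depth" (400x640 float32, m along the optical axis (not along the pixel's ray), 0 where there is no reading), "camera_matrix" (3x3 intrinsics, pixels), "T" (4x4, takes a point from camera to world coordinates). Camera axes: x right, y up, looking along -z (the intrinsics and any distortion apply to the point x, -y, -z); pixel columns grow to the right and rows downward; lengths in m; the calibration is good to about 2 mm. A picture is of the moment at which its call begins.
- bot.finish_job(): hands the job in; it is judged then, once.
The state is a dict: "time_s": time; "joint_pos": joint angles; "qvel": joint speeds; "joint_torque": joint torques, N m; "eef_pos": TCP position; "tool_rot": TCP orientation; "wrist_force": force on the tool from outside, world axes, zero at the start; "moment": the same for the moment, N m; "width": opening from 0.0 (shut) to 1.0 (fully open); "gripper_force": force on a finger pad.
Only numpy, scipy, OpenCV 4.12 (cv2) and the standard library are available. Lean on these libraries where they do the work, as an engineer would, in place of code of your own. Each camera call takes 0.05 s, during which the arm holds its last target. There are 200 camera calls.

## Working session

There is one attempt and no reset: what is moved stays moved. The work goes in short steps, Python scripts to look and compute and a shell command to move; the robot and the scene stay as the last step left them, time stands still between calls to the robot, and variables do not carry over. Pictures are saved under pics/ and viewed, at most 10 in all, crops included, and the job is handed in when it is done.

```bash
ls; mkdir -p pics
cat > h.py <<'E'
import numpy as np, cv2
from workcell import monitor, cams, bot
def pts(c):
    d=c["depth"];K=c["camera_matrix"];T=c["T"]
    v,u=np.mgrid[0:d.shape[0],0:d.shape[1]]
    x=(u-K[0,2])/K[0,0]*d; y=(v-K[1,2])/K[1,1]*d
    P=np.stack([x,-y,-d],-1)@T[:3,:3].T+T[:3,3]
    P[d<=0]=np.nan
    return P
def ray(c,u,v,z):
    K=c["camera_matrix"];T=c["T"]
    r=T[:3,:3]@np.array([(u-K[0,2])/K[0,0],-(v-K[1,2])/K[1,1],-1]);o=T[:3,3]
    return o+r*(z-o[2])/r[2]
def save(im,n): cv2.imwrite("pics/"+n,im[...,::-1])
E
python3 - <<'E'
from h import *
for n in("scene","top"):
    c=cams.camera(n);save(c["pixels"],n+"0.png");np.savez(n+"0.npz",**c)
    print(n,c["camera_matrix"].round(1).tolist(),c["T"].round(3).tolist(),[k for k in c])
print(monitor.observe())
E
```

```text
pics
scene [[441.2, 0.0, 321.3], [0.0, 441.2, 195.9], [0.0, 0.0, 1.0]] [[0.64, 0.578, -0.505, -0.323], [-0.768, 0.487, -0.415, -0.481], [0.006, 0.654, 0.756, 1.369], [0.0, 0.0, 0.0, 1.0]] ['pixels', 'depth', 'camera_matrix', 'T']
top [[459.0, 0.0, 319.2], [0.0, 459.0, 199.8], [0.0, 0.0, 1.0]] [[0.012, 0.985, -0.175, 0.256], [-1.0, 0.011, -0.009, 0.194], [-0.007, 0.175, 0.985, 1.665], [0.0, 0.0, 0.0, 1.0]] ['pixels', 'depth', 'camera_matrix', 'T']
{'time_s': 0.1, 'joint_pos': array([1.09741474e+00, 3.13954996e-01, 4.51105266e-02, 1.30359301e+00,
       3.75869241e-06, 1.43121528e+00]), 'qvel': array([-1.49803028e-04, -9.35746470e-04,  2.11028512e-03,  1.27429492e-03,
       -1.44390516e-03, -1.44454686e-05]), 'joint_torque': array([ 2.12482009e-03, -4.81724703e+01,  2.99245101e+01,  1.27019623e-02,
       -9.03546788e-05,  1.19089898e-05]), 'eef_pos': array([0.18817353, 0.54284351, 0.21588849]), 'tool_rot': array([ 1.66126438e-01,  9.86104119e-01, -7.81771988e-04, -2.49364605e-04]), 'wrist_force': array([ 0.07229575, -0.94588445,  0.18843307]), 'moment': array([0.00697277, 0.03950405, 0.01022182]), 'gripper_force': 0.0, 'width': 1.0012723720777366}
```

View pics/scene0.png

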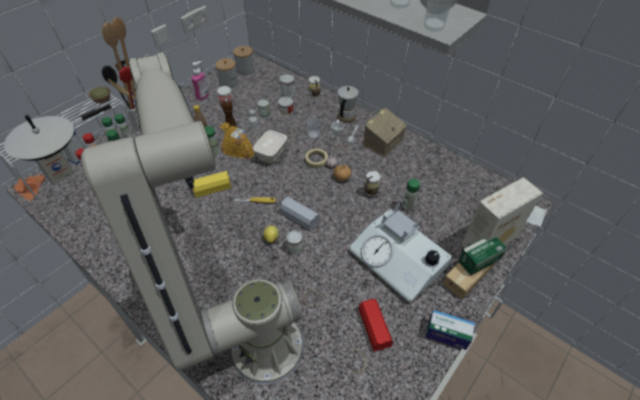

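View pics/top0.png

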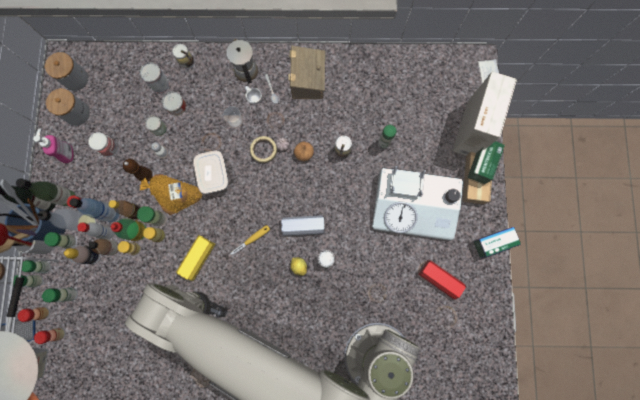

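The scene view shows the grey steel bar at (298,212), the scale at (400,253) and its knob at (432,257). In the top view the three trough shapes are grey at (303,226), red at (443,279) and yellow at (195,258). The grey one fits "bare steel". I'll confirm it in an enlarged crop and measure it.

Run:
```python
from h import *
t=dict(np.load("top0.npz"));s=dict(np.load("scene0.npz"))
a=cv2.resize(t["pixels"][150:290,260:480],None,fx=3.6,fy=3.6,interpolation=cv2.INTER_CUBIC)
save(a,"crop1.png")
for n,c,(r0,r1,c0,c1) in(("top",t,(205,250,270,340)),("scene",s,(190,235,270,330))):
    P=pts(c)[r0:r1,c0:c1]; z=P[...,2]; 
    m=(z>.044)&(z<.062)
    rc=cv2.minAreaRect((P[m][:,:2]*1000).astype(np.float32));print(n,"trough top",m.sum(),rc,np.median(z[m]),P[m].mean(0))
    m=(z>.015)&(z<.07);print(cv2.minAreaRect((P[m][:,:2]*1000).astype(np.float32)))
# scale deck & knob
for n,c,(r0,r1,c0,c1) in(("top",t,(150,250,365,475)),("scene",s,(200,305,340,465))):
    P=pts(c)[r0:r1,c0:c1];z=P[...,2];px=c["pixels"][r0:r1,c0:c1]
    m=(z>.076)&(z<.09);print(n,"deck",m.sum(),np.median(z[m]),cv2.minAreaRect((P[m][:,:2]*1000).astype(np.float32)))
    m=(z>.02)&(z<.09);print("body",cv2.minAreaRect((P[m][:,:2]*1000).astype(np.float32)))
    m=(z>.115)&(z<.13)&(px.max(-1)<70);print("knob",m.sum(),P[m].mean(0) , cv2.minEnclosingCircle((P[m][:,:2]*1000).astype(np.float32)))
    m=(z>.107)&(z<.17)&(px.max(-1)>90);print("cradle",m.sum(),P[m].mean(0) if m.any() else 0,z[m].max(), cv2.minAreaRect((P[m][:,:2]*1000).astype(np.float32)))
# heights of objects around
P=pts(t)
for nm,(u,v) in dict(cap=(389,131),mj=(343,144),tin=(326,258),lemon=(299,267),red=(443,279)).items():
    print(nm,P[v,u].round(3))
```

```text
top trough top 590 ((455.56341552734375, 265.5019226074219), (56.261592864990234, 149.45680236816406), 6.000150680541992) 0.051504396686966936 [0.45511351 0.26546463 0.05145807]
((455.7693176269531, 265.288330078125), (63.19257736206055, 149.91014099121094), 3.8945863246917725)
scene trough top 482 ((386.8691711425781, 264.8900451660156), (186.56422424316406, 155.1710968017578), 2.847353219985962) 0.052272311936369054 [0.43347747 0.26710818 0.05236891]
((385.9737548828125, 293.5926513671875), (190.98785400390625, 224.68588256835938), 8.380757331848145)
top deck 1900 0.08226337470880118 ((576.239501953125, -174.15902709960938), (190.2410888671875, 356.5948486328125), 5.77725887298584)
body ((587.8609619140625, -178.91226196289062), (353.00799560546875, 334.0447998046875), 82.89521789550781)
knob 9 [ 0.57229985 -0.26531121  0.11835614] ((584.5042724609375, -280.2135009765625), 63.388607025146484)
cradle 906 [ 0.59166565 -0.11398264  0.12090141] 0.16512474325166848 ((588.4548950195312, -179.612548828125), (289.1617431640625, 108.50286865234375), 89.24434661865234)
scene deck 1756 0.08326075198055238 ((562.1476440429688, -166.31369018554688), (340.5773010253906, 160.6448974609375), 86.14315795898438)
body ((584.1888427734375, -149.24349975585938), (448.0144348144531, 425.6591491699219), 44.80363082885742)
knob 98 [ 0.5525888  -0.25716239  0.12138824] ((578.9695434570312, -282.9770202636719), 63.74872970581055)
cradle 679 [ 0.59207529 -0.1013909   0.12327623] 0.16245375555590358 ((590.6756591796875, -175.59457397460938), (287.6858825683594, 94.8656234741211), 86.90038299560547)
cap [ 0.77  -0.031  0.146]
mj [0.737 0.126 0.096]
tin [0.336 0.182 0.071]
lemon [0.305 0.275 0.05 ]
red [ 0.27  -0.224  0.052]
```

View pics/crop1.png

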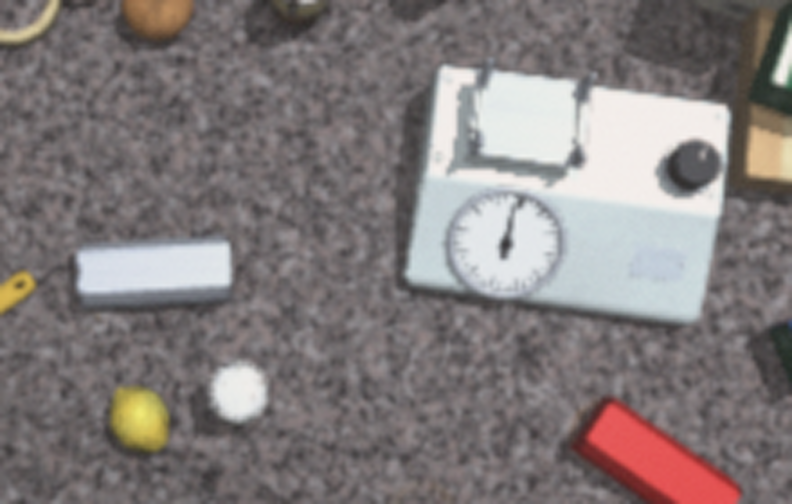

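The crop confirms it: grey steel trough at (155,272), with a flat folded bottom facing up, and no other steel candidate. The red and yellow ones are excluded. The measured top is at 0.0515 and the footprint 63 x 150, as specified.

Plan:
1. Grip across the width near the +y end.
2. Swing the trough to radial, stand it on end and regrip.
3. Tip it upright and regrip at the centre.
4. Place it, then turn the knob.

```bash
cat >> h.py <<'E'
from scipy.spatial.transform import Rotation as Ro
def now():
    s=monitor.observe();return s["eef_pos"],Ro.from_quat(s["tool_rot"])
def tool(yaw,tilt=0):
    "tool y at world angle yaw(deg); tilt(deg): z leans from down towards -x (outward)"
    a=np.radians(yaw);y=np.array([np.cos(a),np.sin(a),0]);z=np.array([0,0,-1.]);x=np.cross(y,z)
    return Ro.from_matrix(np.stack([x,y,z],1))*Ro.from_rotvec([0,-np.radians(tilt),0])
def plan(pos,R,p0=None,R0=None,N=None):
    "constant row to repeat N times"
    if p0 is None:p0,R0=now()
    w=(R0.inv()*R).as_rotvec();d=R0.inv().apply(np.array(pos)-p0)
    if N is None:N=int(np.ceil(max(np.abs(w).max()/.12,np.abs(d).max()/.02)-.01)) or 1
    while 1:
        A=sum(Ro.from_rotvec(w*k/N).as_matrix() for k in range(N))
        p=np.linalg.solve(A,d)
        if np.abs(p).max()<=.0201: break
        N+=1
    print(N,"x",(w/N/.12).round(3),(p/.02).round(3)); return pos,R
E
python3 - <<'E'
from h import *
print(dir(bot),bot.finger_overhang)
p,R=now()
a=plan([.4537,.2952,.217],R)
b=plan([.4537,.2952,.12],tool(183.9),*a)
plan([.4537,.2952,.020],tool(183.9),*b)
E
```

```text
['Unreachable', '__class__', '__delattr__', '__dict__', '__dir__', '__doc__', '__eq__', '__format__', '__ge__', '__getattribute__', '__getstate__', '__gt__', '__hash__', '__init__', '__init_subclass__', '__le__', '__lt__', '__module__', '__ne__', '__new__', '__reduce__', '__reduce_ex__', '__repr__', '__setattr__', '__sizeof__', '__str__', '__subclasshook__', '__weakref__', 'finger_overhang', 'finish_job'] 0.017
17 x [0. 0. 0.] [-0.976 -0.432 -0.003]
17 x [-0.    -0.001 -0.967] [-0.     0.     0.285]
5 x [0. 0. 0.] [0. 0. 1.]
```

```bash
A='[0,0,0,-0.976,-0.432,0,-1]'
python3 -m creep '[[0,0,0,-0.976,-0.432,0,-1],[0,0,0,-0.976,-0.432,0,-1],[0,0,0,-0.976,-0.432,0,-1],[0,0,0,-0.976,-0.432,0,-1],[0,0,0,-0.976,-0.432,0,-1],[0,0,0,-0.976,-0.432,0,-1],[0,0,0,-0.976,-0.432,0,-1],[0,0,0,-0.976,-0.432,0,-1]]'
python3 -m creep '[[0,0,0,-0.976,-0.432,0,-1],[0,0,0,-0.976,-0.432,0,-1],[0,0,0,-0.976,-0.432,0,-1],[0,0,0,-0.976,-0.432,0,-1],[0,0,0,-0.976,-0.432,0,-1],[0,0,0,-0.976,-0.432,0,-1],[0,0,0,-0.976,-0.432,0,-1],[0,0,0,-0.976,-0.432,0,-1]]'
python3 -m creep '[[0,0,0,-0.976,-0.432,0,-1],[0,0,-0.967,0,0,0.28,-1],[0,0,-0.967,0,0,0.28,-1],[0,0,-0.967,0,0,0.28,-1],[0,0,-0.967,0,0,0.28,-1],[0,0,-0.967,0,0,0.28,-1],[0,0,-0.967,0,0,0.28,-1],[0,0,-0.967,0,0,0.28,-1]]'
python3 -m creep '[[0,0,-0.967,0,0,0.28,-1],[0,0,-0.967,0,0,0.28,-1],[0,0,-0.967,0,0,0.28,-1],[0,0,-0.967,0,0,0.28,-1],[0,0,-0.967,0,0,0.28,-1],[0,0,-0.967,0,0,0.28,-1],[0,0,-0.967,0,0,0.28,-1],[0,0,-0.967,0,0,0.28,-1]]'
python3 -m creep '[[0,0,-0.967,0,0,0.28,-1],[0,0,-0.967,0,0,0.28,-1]]'
python3 - <<'E'
from h import *
print(monitor.observe()["joint_pos"].round(3))
plan([.4537,.2952,.020],tool(183.9))
E
```

```text
time_s: 1.1
eef_pos: [0.3146, 0.425, 0.2168]
tool_rot: [0.167, 0.986, -0.0, 0.0]
wrist_force: [-0.3, 0.8, 0.7]
width: 1.001
gripper_force: 0.0
time_s: 2.1
eef_pos: [0.4391, 0.3084, 0.2168]
tool_rot: [0.167, 0.986, -0.0, 0.0]
wrist_force: [-0.1, 0.6, 0.3]
width: 0.999
gripper_force: 0.0
time_s: 3.1
eef_pos: [0.4542, 0.2948, 0.1774]
tool_rot: [-0.238, 0.971, -0.0, 0.0]
wrist_force: [0.1, 0.3, -0.3]
width: 1.0
gripper_force: 0.0
time_s: 4.1
eef_pos: [0.4543, 0.2948, 0.1325]
tool_rot: [-0.648, 0.762, -0.0, -0.0]
wrist_force: [-1.2, -0.3, -0.5]
width: 1.004
gripper_force: 0.0
time_s: 4.35
eef_pos: [0.4543, 0.2948, 0.1214]
tool_rot: [0.732, -0.682, 0.0, -0.0]
wrist_force: [0.6, 0.4, 0.0]
width: 1.003
gripper_force: 0.0
[ 0.427  0.296 -0.216  1.058 -0.    -1.215]
6 x [-0.    -0.     0.004] [-0.004  0.005  0.845]
```

```bash
python3 -m creep '[[0,0,0,0,0,1,-1],[0,0,0,0,0,1,-1],[0,0,0,0,0,1,-1],[0,0,0,0,0,1,-1],[0,0,0,0,0,0.9,-1],[0,0,0,0,0,0.1,-1]]'
python3 -m creep '[[0,0,0,0,0,0,1],[0,0,0,0,0,0,1],[0,0,0,0,0,0,1],[0,0,0,0,0,0,1],[0,0,0,0,0,0,1]]'
python3 -m creep '[[0,0,0,0,0,-0.5,1],[0,0,0,0,0,-1,1],[0,0,0,0,0,-1,1]]'
python3 - <<'E'
from h import *
s=monitor.observe();print(s["joint_pos"].round(3),s["gripper_force"])
# azimuth of arm plane at target point: TCP r,q1 offset
p=s["eef_pos"];off=np.arctan2(p[1],p[0])-s["joint_pos"][0];print("lat",np.hypot(*p[:2])*np.sin(off))
E
```

```text
time_s: 5.1
eef_pos: [0.4531, 0.2945, 0.0203]
tool_rot: [0.73, -0.683, -0.001, 0.001]
wrist_force: [0.5, -1.2, -0.6]
width: 1.002
gripper_force: 0.0
time_s: 5.72
eef_pos: [0.4542, 0.2959, 0.0233]
tool_rot: [0.731, -0.683, 0.0, -0.001]
wrist_force: [-2.2, -1.7, 6.4]
width: 0.593
gripper_force: 54.5
time_s: 6.1
eef_pos: [0.4536, 0.2958, 0.0723]
tool_rot: [0.731, -0.683, -0.0, 0.0]
wrist_force: [0.1, -0.3, -3.2]
width: 0.594
gripper_force: 53.7
[ 0.429  0.337 -0.289  0.945  0.    -1.21 ] 53.7343461625278
lat 0.08006344248617511
```

```bash
python3 -m creep '[[0,0,0,0,0,-1,1],[0,0,0,0,0,-1,1],[0,0,0,0,0,-1,1],[0,0,0,0,0,-1,1]]'
python3 - <<'E'
from h import *
a=plan([.50,.085,.16],tool(90))
plan([.50,.085,.14],tool(90,90),*a)
E
```

```text
time_s: 6.6
eef_pos: [0.4536, 0.2958, 0.1526]
tool_rot: [0.731, -0.683, -0.0, -0.0]
wrist_force: [-0.3, 0.1, -2.8]
width: 0.587
gripper_force: 53.7
14 x [0.    0.    0.976] [ 0.531 -0.682 -0.027]
14 x [ 0.    -0.935  0.   ] [0.053 0.    0.059]
```

```bash
python3 -m creep '[[0,0,0.976,0.531,-0.682,0,1],[0,0,0.976,0.531,-0.682,0,1],[0,0,0.976,0.531,-0.682,0,1],[0,0,0.976,0.531,-0.682,0,1],[0,0,0.976,0.531,-0.682,0,1],[0,0,0.976,0.531,-0.682,0,1],[0,0,0.976,0.531,-0.682,0,1]]'
python3 -m creep '[[0,0,0.976,0.531,-0.682,0,1],[0,0,0.976,0.531,-0.682,0,1],[0,0,0.976,0.531,-0.682,0,1],[0,0,0.976,0.531,-0.682,0,1],[0,0,0.976,0.531,-0.682,0,1],[0,0,0.976,0.531,-0.682,0,1],[0,0,0.976,0.531,-0.682,0,1]]'
python3 -m creep '[[0,-0.935,0,0.05,0,0.05,1],[0,-0.935,0,0.05,0,0.05,1],[0,-0.935,0,0.05,0,0.05,1],[0,-0.935,0,0.05,0,0.05,1],[0,-0.935,0,0.05,0,0.05,1],[0,-0.935,0,0.05,0,0.05,1],[0,-0.935,0,0.05,0,0.05,1]]'
python3 -m creep '[[0,-0.935,0,0.05,0,0.05,1],[0,-0.935,0,0.05,0,0.05,1],[0,-0.935,0,0.05,0,0.05,1],[0,-0.935,0,0.05,0,0.05,1],[0,-0.935,0,0.05,0,0.05,1],[0,-0.935,0,0.05,0,0.05,1],[0,-0.935,0,0.05,0,0.05,1],[0,0,0,0,0,0,1]]'
python3 - <<'E'
from h import *
s=monitor.observe();print(s["joint_pos"].round(3),now()[1].as_matrix().round(3))
plan([.50,.085,.113],tool(90,90))
c=cams.camera("scene");save(cv2.resize(c["pixels"][130:300,200:420],None,fx=3,fy=3),"s1.png")
E
```

```text
time_s: 7.48
eef_pos: [0.523, 0.1999, 0.1518]
tool_rot: [-0.396, 0.918, 0.0, 0.0]
wrist_force: [-0.3, -0.1, -3.7]
width: 0.59
gripper_force: 53.7
time_s: 8.35
eef_pos: [0.4999, 0.0844, 0.1519]
tool_rot: [0.002, 1.0, 0.0, 0.0]
wrist_force: [0.9, -1.5, -3.0]
width: 0.591
gripper_force: 53.7
time_s: 9.22
eef_pos: [0.5081, 0.0893, 0.1605]
tool_rot: [0.001, 0.929, -0.002, 0.37]
wrist_force: [-6.4, -1.0, -6.8]
width: 0.587
gripper_force: 54.4
time_s: 10.22
eef_pos: [0.65, 0.1565, 0.3146]
tool_rot: [0.013, 0.8, -0.029, 0.599]
wrist_force: [-0.1, -0.5, -4.3]
width: 0.588
gripper_force: 54.9
[ 0.261 -0.057 -1.026 -0.668 -0.312  0.063] [[-0.283  0.055  0.958]
 [-0.014  0.998 -0.062]
 [-0.959 -0.031 -0.281]]
12 x [-0.041 -0.199  0.016] [ 0.933 -0.306 -0.48 ]
```

View pics/s1.png

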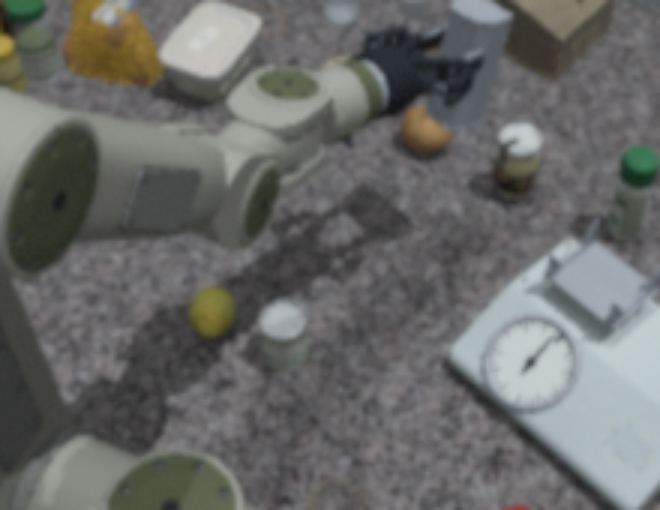

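The picture shows the trough still held, high and tilted at about (475,60); the tin and lemon are untouched at (283,330) and (212,312). The elbow hit its limit, so I can't tilt outward here. I'll tilt sideways with joint 5 instead: lay the trough back along y, then regrip leaning 15° the other way.

Run:
```python
from h import *
a=plan([.55,.10,.25],tool(90))
b=plan([.50,.12,.15],tool(0),*a)
```

```text
11 x [-0.047  0.971 -0.021] [ 0.567 -0.256 -0.064]
14 x [0.    0.    0.935] [ 0.201 -0.073  0.357]
```

```bash
python3 -m creep '[[-0.047,0.971,-0.021,0.567,-0.256,-0.064,1],[-0.047,0.971,-0.021,0.567,-0.256,-0.064,1],[-0.047,0.971,-0.021,0.567,-0.256,-0.064,1],[-0.047,0.971,-0.021,0.567,-0.256,-0.064,1],[-0.047,0.971,-0.021,0.567,-0.256,-0.064,1],[-0.047,0.971,-0.021,0.567,-0.256,-0.064,1]]'
python3 -m creep '[[-0.047,0.971,-0.021,0.567,-0.256,-0.064,1],[-0.047,0.971,-0.021,0.567,-0.256,-0.064,1],[-0.047,0.971,-0.021,0.567,-0.256,-0.064,1],[-0.047,0.971,-0.021,0.567,-0.256,-0.064,1],[-0.047,0.971,-0.021,0.567,-0.256,-0.064,1]]'
python3 - <<'E'
from h import *
print(now()[1].as_matrix().round(3))
b=plan([.50,.12,.12],tool(0))
E
```

```text
time_s: 11.02
eef_pos: [0.6035, 0.1244, 0.2653]
tool_rot: [0.007, 0.958, -0.014, 0.287]
wrist_force: [0.8, 0.5, -3.8]
width: 0.587
gripper_force: 54.2
time_s: 11.65
eef_pos: [0.5494, 0.0994, 0.2535]
tool_rot: [0.001, 1.0, 0.001, 0.001]
wrist_force: [0.5, 0.8, -3.4]
width: 0.586
gripper_force: 54.0
[[-1.     0.002  0.001]
 [ 0.002  1.     0.001]
 [-0.001  0.001 -1.   ]]
14 x [ 0.001 -0.     0.934] [ 0.201 -0.07   0.477]
```

```bash
python3 -m creep '[[0,0,0.934,0.201,-0.07,0.477,1],[0,0,0.934,0.201,-0.07,0.477,1],[0,0,0.934,0.201,-0.07,0.477,1],[0,0,0.934,0.201,-0.07,0.477,1],[0,0,0.934,0.201,-0.07,0.477,1],[0,0,0.934,0.201,-0.07,0.477,1],[0,0,0.934,0.201,-0.07,0.477,1]]'
python3 -m creep '[[0,0,0.934,0.201,-0.07,0.477,1],[0,0,0.934,0.201,-0.07,0.477,1],[0,0,0.934,0.201,-0.07,0.477,1],[0,0,0.934,0.201,-0.07,0.477,1],[0,0,0.934,0.201,-0.07,0.477,1],[0,0,0.934,0.201,-0.07,0.477,1],[0,0,0.934,0.201,-0.07,0.477,1]]'
python3 -m creep '[[0,0,0,0,0,1,1],[0,0,0,0,0,1,1],[0,0,0,0,0,1,1],[0,0,0,0,0,1,1],[0,0,0,0,0,0.4,1],[0,0,0,0,0,0.2,1],[0,0,0,0,0,0,1]]'
```

```text
time_s: 12.52
eef_pos: [0.521, 0.0997, 0.1858]
tool_rot: [0.385, 0.923, 0.001, 0.002]
wrist_force: [-0.6, -0.5, -4.3]
width: 0.592
gripper_force: 54.0
time_s: 13.4
eef_pos: [0.501, 0.1203, 0.1189]
tool_rot: [0.709, 0.706, 0.002, 0.001]
wrist_force: [-0.7, 0.5, -2.5]
width: 0.59
gripper_force: 54.0
time_s: 14.28
eef_pos: [0.5028, 0.1207, 0.0267]
tool_rot: [0.707, 0.707, 0.002, 0.002]
wrist_force: [0.7, -0.6, -3.5]
width: 0.591
gripper_force: 54.0
```

```bash
python3 -m creep '[[0,0,0,0,0,0.15,1],[0,0,0,0,0,0,-1],[0,0,0,0,0,0,-1],[0,0.7,0,0,0,-0.1,-1],[0,0.75,0,0,0,0,-1],[0,0.75,0,0,0,0,-1],[0,0,0,0,0,0,-1]]'
python3 - <<'E'
from h import *
print(monitor.observe()["joint_pos"].round(3))
plan([.50,.12,.028],tool(0,-15))
E
```

```text
time_s: 15.15
eef_pos: [0.5029, 0.1195, 0.0251]
tool_rot: [0.702, 0.7, 0.095, -0.091]
wrist_force: [-0.2, 0.8, -0.1]
width: 0.998
gripper_force: 0.0
[-0.085  0.338 -0.455  0.795  0.263  1.485]
1 x [ 0.042 -0.018 -0.009] [ 0.063 -0.145 -0.134]
```

```bash
python3 -m creep '[[0,0,0,0,0,-0.1,1],[0,0,0,0,0,0,1],[0,0,0,0,0,0,1],[0,0,0,0,0,0,1],[0,0,0,0,0,0,1]]'
python3 -m creep '[[0,0,0,0.26,0,-0.96,1],[0,0,0,0.26,0,-0.96,1],[0,0,0,0.26,0,-0.96,1],[0,0,0,0.26,0,-0.96,1],[0,0,0,0.26,0,-0.96,1],[0,0,0,0.26,0,-0.96,1]]'
python3 - <<'E'
from h import *
plan([.505,.12,.15],tool(0,75))
E
```

```text
time_s: 15.78
eef_pos: [0.5032, 0.1206, 0.028]
tool_rot: [0.7, 0.702, 0.095, -0.091]
wrist_force: [-1.5, -2.9, 6.1]
width: 0.552
gripper_force: 53.8
time_s: 16.52
eef_pos: [0.5018, 0.1209, 0.1472]
tool_rot: [0.7, 0.702, 0.095, -0.091]
wrist_force: [-0.6, -0.4, -0.2]
width: 0.001
gripper_force: 0.0
14 x [ 0.003 -0.936 -0.001] [-0.008  0.011 -0.008]
```

Run:
```python
from h import *
for n in("scene","top"):
    c=cams.camera(n);P=pts(c);z=P[...,2]
    np.savez(n+"1.npz",**c)
    if n=="scene": save(cv2.resize(c["pixels"][150:300,250:450],None,fx=3.5,fy=3.5,interpolation=cv2.INTER_CUBIC),"s2.png")
    m=(P[...,0]>.40)&(P[...,0]<.60)&(P[...,1]>.03)&(P[...,1]<.26)&(z>.03)&(z<.058)
    print(n,m.sum(),cv2.minAreaRect((P[m][:,:2]*1000).astype(np.float32)),np.percentile(z[m],[5,50,95]))
```

```text
scene 551 ((476.0741271972656, 139.9408416748047), (154.03564453125, 66.77452850341797), 75.97527313232422) [0.03296577 0.05121852 0.05624066]
top 632 ((478.4280700683594, 137.52252197265625), (150.28411865234375, 63.22396469116211), 75.01567077636719) [0.03582395 0.05020182 0.05638711]
```

View pics/s2.png

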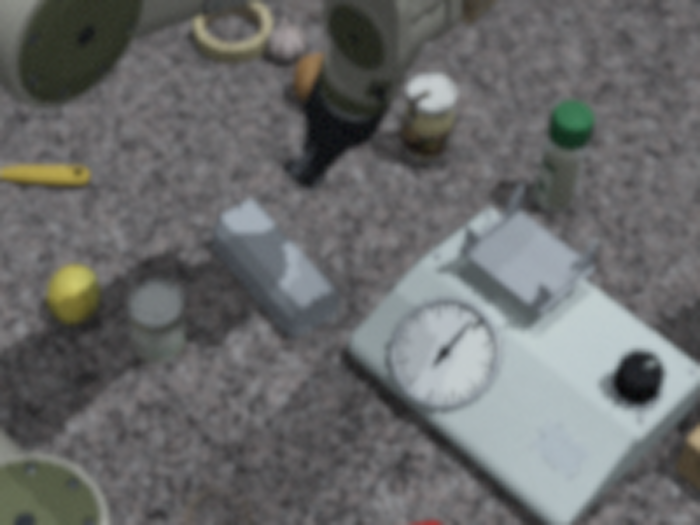

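The crop shows the trough still upside down on the table at (280,265), yawed about 15–19°. Everything else is undisturbed. The opening read too narrow (0.55), so the pads had closed on the folded flanks. I need to grip lower. I'll regrip with a 10° lean.

Run:
```python
from h import *
a=plan([.4702,.1095,.07],tool(-15,-10))
b=plan([.4702,.1095,.016],tool(-15,-10),*a)
```

```text
4 x [-0.101 -0.188  0.54 ] [-0.401 -0.403  0.913]
3 x [0. 0. 0.] [-0.156 -0.     0.886]
```

```bash
python3 -m creep '[[0,0,0,0,0,0,-1],[-0.1,-0.188,0.54,-0.4,-0.4,0.9,-1],[-0.1,-0.188,0.54,-0.4,-0.4,0.9,-1],[-0.1,-0.188,0.54,-0.4,-0.4,0.9,-1],[-0.1,-0.188,0.54,-0.4,-0.4,0.9,-1],[0,0,0,0,0,0,-1]]'
python3 - <<'E'
from h import *
plan([.4702,.1095,.014],tool(-15,-10))
E
```

```text
time_s: 17.38
eef_pos: [0.4656, 0.1094, 0.0669]
tool_rot: [0.791, 0.606, 0.065, -0.056]
wrist_force: [0.5, -0.2, 0.0]
width: 0.999
gripper_force: 0.0
3 x [-0.027  0.005 -0.004] [-0.13   0.079  0.871]
```

```bash
python3 -m creep '[[-0.02,0,0,-0.13,0.08,0.87,-1],[-0.02,0,0,-0.13,0.08,0.87,-1],[-0.02,0,0,-0.13,0.08,0.6,-1],[0,0,0,0,0,0,-1]]'
python3 -m creep '[[0,0,0,-0.02,0,0.12,-1],[0,0,0,-0.02,0,0.12,-1],[0,0,0,0,0,0,-1]]'
python3 -m creep '[[0,0,0,0,0,0,1],[0,0,0,0,0,0,1],[0,0,0,0,0,0,1],[0,0,0,0,0,0,1]]'
```

```text
time_s: 17.88
eef_pos: [0.4728, 0.108, 0.0209]
tool_rot: [0.791, 0.606, 0.069, -0.052]
wrist_force: [-0.3, -0.1, -0.2]
width: 1.0
gripper_force: 0.0
time_s: 18.25
eef_pos: [0.4734, 0.1081, 0.0169]
tool_rot: [0.791, 0.606, 0.07, -0.052]
wrist_force: [-0.2, 0.1, -0.2]
width: 0.999
gripper_force: 0.0
time_s: 18.75
eef_pos: [0.4712, 0.1087, 0.0175]
tool_rot: [0.791, 0.605, 0.069, -0.053]
wrist_force: [-8.6, 0.4, 15.7]
width: 0.661
gripper_force: 56.0
```

```bash
python3 -m creep '[[0,0,0,0,0,0,-1],[0,0,0,0,0,0,-1],[0,0,0,0,0,0,-1],[0,0,0,0.03,0,0.12,-1],[0,0,0,-0.02,0,0.12,-1],[0,0,0,0,0,0,-1]]'
python3 -m creep '[[0,0,0,-0.02,0,0.12,-1],[0,0,0,-0.02,0,0.12,-1],[0,0,0,0,0,0,-1]]'
python3 - <<'E'
from h import *
c=cams.camera("scene");u,v=295,190
save(cv2.resize(c["pixels"][160:270,270:400],None,fx=6,fy=5,interpolation=cv2.INTER_CUBIC)[:550],"s3.png")
E
```

```text
time_s: 19.5
eef_pos: [0.4732, 0.1091, 0.0116]
tool_rot: [0.791, 0.606, 0.069, -0.052]
wrist_force: [-0.5, -0.1, 0.1]
width: 1.0
gripper_force: 0.0
time_s: 19.88
eef_pos: [0.4733, 0.1091, 0.0069]
tool_rot: [0.791, 0.606, 0.069, -0.052]
wrist_force: [0.2, 0.3, -0.6]
width: 0.999
gripper_force: 0.0
```

View pics/s3.png

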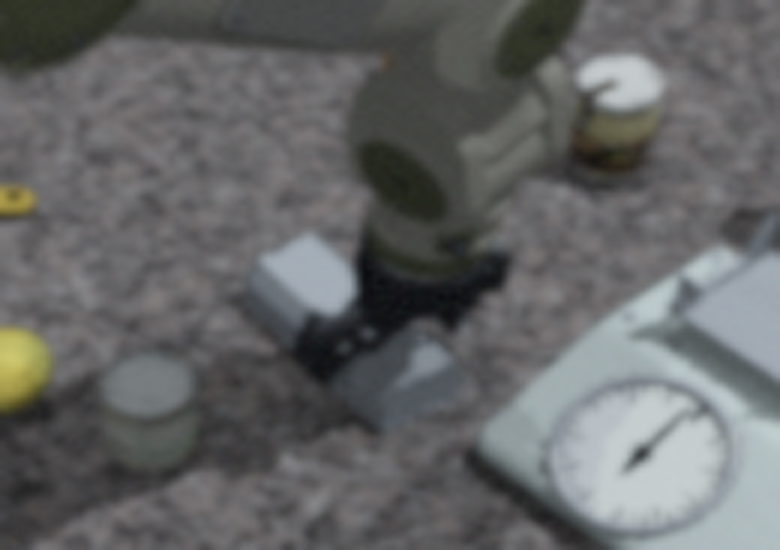

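The picture shows the gripper straddling the trough at about (370,340) with a clear margin. The open fingertips reach much less far than when shut, so I can grip lower.

```bash
python3 -m creep '[[0,0,0,0.04,0,-0.25,-1],[0,0,0,0,0,0,1],[0,0,0,0,0,0,1],[0,0,0,0,0,0,1],[0,0,0,0,0,0,1],[0,0,0,0,0,0,1]]'
python3 -m creep '[[0,0,0,0.09,0,-0.5,1],[0,0,0,0.17,0,-0.98,1],[0,0,0,0.17,0,-0.98,1]]'
```

```text
time_s: 20.68
eef_pos: [0.4736, 0.109, 0.0132]
tool_rot: [0.791, 0.606, 0.07, -0.052]
wrist_force: [-3.6, -1.7, 10.1]
width: 0.696
gripper_force: 62.1
time_s: 21.05
eef_pos: [0.4727, 0.1089, 0.0624]
tool_rot: [0.791, 0.606, 0.069, -0.052]
wrist_force: [0.4, 0.5, -4.3]
width: 0.696
gripper_force: 65.2
```

The opening reads 0.696, which is a true 62 mm grip on the plane sides. Now stand it on end.

Run:
```python
from h import *
a=plan([.49,.11,.15],tool(0,-10))
plan([.50,.13,.14],tool(0,80),*a)
```

```text
5 x [ 0.078  0.002 -0.434] [ 0.189  0.17  -0.856]
14 x [ 0.    -0.935  0.   ] [ 0.088  0.036 -0.008]
```

```bash
python3 -m creep '[[0.078,0,-0.434,0.19,0.17,-0.856,1],[0.078,0,-0.434,0.19,0.17,-0.856,1],[0.078,0,-0.434,0.19,0.17,-0.856,1],[0.078,0,-0.434,0.19,0.17,-0.856,1],[0.078,0,-0.434,0.19,0.17,-0.856,1]]'
python3 -m creep '[[0,-0.935,0,0.09,0.04,0,1],[0,-0.935,0,0.09,0.04,0,1],[0,-0.935,0,0.09,0.04,0,1],[0,-0.935,0,0.09,0.04,0,1],[0,-0.935,0,0.09,0.04,0,1],[0,-0.935,0,0.09,0.04,0,1],[0,-0.935,0,0.09,0.04,0,1]]'
python3 - <<'E'
from h import *
print(monitor.observe()["joint_pos"].round(3))
plan([.50,.13,.14],tool(0,80))
E
```

```text
time_s: 21.68
eef_pos: [0.4902, 0.1101, 0.1502]
tool_rot: [0.704, 0.705, 0.061, -0.061]
wrist_force: [0.6, -0.1, -3.9]
width: 0.696
gripper_force: 65.2
time_s: 22.55
eef_pos: [0.4963, 0.123, 0.148]
tool_rot: [0.674, 0.674, -0.213, 0.214]
wrist_force: [0.1, -0.2, -3.2]
width: 0.692
gripper_force: 65.3
[ 0.413  0.463 -0.06   1.321 -0.557  2.062]
7 x [ 0.002 -0.931 -0.002] [ 0.077  0.027 -0.008]
```

```bash
python3 -m creep '[[0,-0.935,0,0.08,0.03,0,1],[0,-0.935,0,0.08,0.03,0,1],[0,-0.935,0,0.08,0.03,0,1],[0,-0.935,0,0.08,0.03,0,1],[0,-0.935,0,0.08,0.03,0,1],[0,-0.935,0,0.08,0.03,0,1],[0,-0.935,0,0.08,0.03,0,1],[0,0,0,0,0,0,1]]'
python3 - <<'E'
from h import *
print(monitor.observe()["joint_pos"].round(3))
a=plan([.50,.13,.125],tool(0,80))
plan([.50,.13,.105],tool(0,80),*a)
E
```

```text
time_s: 23.55
eef_pos: [0.4993, 0.1286, 0.1339]
tool_rot: [0.539, 0.542, -0.458, 0.454]
wrist_force: [0.6, 0.6, -2.6]
width: 0.694
gripper_force: 65.8
[ 0.6    1.094  0.329  2.083 -0.949  2.894]
1 x [-0.008  0.04   0.053] [0.448 0.039 0.008]
1 x [0. 0. 0.] [0.985 0.    0.174]
```

```bash
python3 -m creep '[[0,0,0,0.49,0,0.09,1],[0,0.03,0,0.49,0,0.09,1],[0,0,0,0,0,0,1]]'
python3 -m creep '[[0,0,0,0.2,0,0.035,1],[0,0,0,0.2,0,0.035,1],[0,0,0,0,0,0,1]]'
```

```text
time_s: 23.92
eef_pos: [0.5007, 0.1285, 0.1199]
tool_rot: [0.544, 0.542, -0.452, 0.454]
wrist_force: [0.2, -0.3, -3.2]
width: 0.691
gripper_force: 65.8
time_s: 24.3
eef_pos: [0.5004, 0.1285, 0.1107]
tool_rot: [0.542, 0.542, -0.453, 0.454]
wrist_force: [-0.0, 0.9, -2.8]
width: 0.695
gripper_force: 65.8
```

Run:
```python
from h import *
s=monitor.observe();print(s["joint_pos"].round(3))
c=cams.camera("scene");P=pts(c)
m=(P[...,0]>.42)&(P[...,0]<.6)&(P[...,1]>.02)&(P[...,1]<.2)&(P[...,2]>.005)&(P[...,2]<.2)
ys,xs=np.where(m)
im=c["pixels"][150:270,240:400];save(cv2.resize(im,None,fx=4,fy=4,interpolation=cv2.INTER_CUBIC),"s4.png")
```

```text
[ 0.599  1.118  0.329  2.045 -0.95   2.89 ]
```

View pics/s4.png

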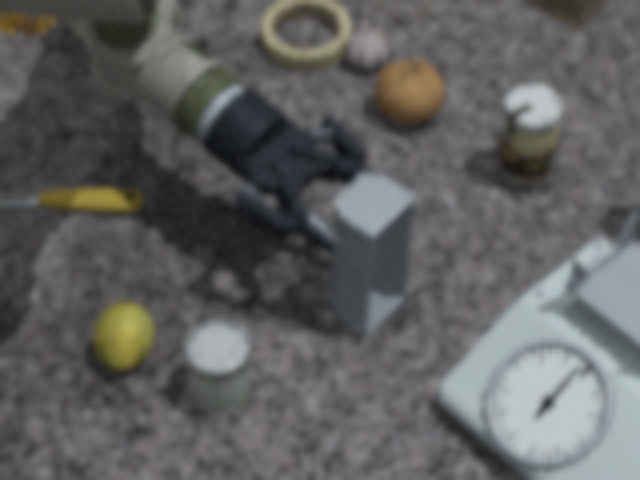

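The trough stands upright in the grip at (372,255), open side facing the scale and just above the table. Now I'll lower it to contact.

```bash
python3 -m creep '[[0,0,0,0.1,0,0.018,1],[0,0,0,0.1,0,0.018,1],[0,0,0,0,0,0,1]]'
python3 -m creep '[[0,0,0,0.1,0,0.018,1],[0,0,0,0,0,0,1]]'
python3 -m creep '[[0,0,0,0.1,0,0.018,1],[0,0,0,0,0,0,1]]'
```

```text
time_s: 24.72
eef_pos: [0.5004, 0.1286, 0.1066]
tool_rot: [0.542, 0.542, -0.454, 0.454]
wrist_force: [1.2, 0.1, -3.5]
width: 0.697
gripper_force: 65.8
time_s: 24.98
eef_pos: [0.5005, 0.1288, 0.1061]
tool_rot: [0.542, 0.542, -0.454, 0.454]
wrist_force: [-1.3, 1.2, 6.2]
width: 0.693
gripper_force: 66.1
time_s: 25.22
eef_pos: [0.5006, 0.1289, 0.106]
tool_rot: [0.541, 0.542, -0.454, 0.455]
wrist_force: [-3.6, 3.1, 13.7]
width: 0.694
gripper_force: 66.3
```

```bash
python3 -m creep '[[0,0,0,-0.08,0,0,-1],[0,0,0,0,0,0,-1],[0,0,0,0,0,0,-1],[0,0,0,0,0,0,-1]]'
python3 -m creep '[[0,0,0,0,0,-0.5,-1],[0,0,0,0,0,-1,-1],[0,0,0,0,0,-1,-1],[0,0,0,0,0,-1,-1],[0,0,0,0,0,-1,-1],[0,0,0,0,0,-1,-1]]'
python3 - <<'E'
from h import *
a=plan([.5006,.16,.30],tool(0,20))
b=plan([.5006,.076,.184],tool(0,-40),*a)
plan([.5006,.14,.107],tool(0,-40),*b)
c=cams.camera("top");P=pts(c);z=P[...,2]
m=(P[...,0]>.42)&(P[...,0]<.58)&(P[...,1]>.06)&(P[...,1]<.19)&(z>.14)&(z<.156)
print(m.sum(),cv2.minAreaRect((P[m][:,:2]*1000).astype(np.float32)))
E
```

```text
time_s: 25.72
eef_pos: [0.5004, 0.1282, 0.1041]
tool_rot: [0.542, 0.542, -0.454, 0.454]
wrist_force: [-0.3, -0.3, -0.9]
width: 1.0
gripper_force: 0.0
time_s: 26.48
eef_pos: [0.5002, 0.2378, 0.1239]
tool_rot: [0.542, 0.542, -0.453, 0.454]
wrist_force: [0.2, 0.5, -0.1]
width: 1.002
gripper_force: 0.0
10 x [ 0.001  0.871 -0.   ] [-0.981  0.003 -0.231]
9 x [0.   0.97 0.  ] [-0.563  0.     0.613]
5 x [0. 0. 0.] [-0.005  0.     1.001]
259 ((498.58111572265625, 140.40777587890625), (61.836978912353516, 47.26152038574219), 0.3112805485725403)
```

```bash
python3 -m creep '[[0,0.87,0,-0.98,0,-0.23,-1],[0,0.87,0,-0.98,0,-0.23,-1],[0,0.87,0,-0.98,0,-0.23,-1],[0,0.87,0,-0.98,0,-0.23,-1],[0,0.87,0,-0.98,0,-0.23,-1]]'
python3 -m creep '[[0,0.87,0,-0.98,0,-0.23,-1],[0,0.87,0,-0.98,0,-0.23,-1],[0,0.87,0,-0.98,0,-0.23,-1],[0,0.87,0,-0.98,0,-0.23,-1],[0,0.87,0,-0.98,0,-0.23,-1]]'
python3 - <<'E'
from h import *
b=plan([.499,.074,.184],tool(0,-40))
plan([.499,.138,.107],tool(0,-40),*b)
E
```

```text
time_s: 27.15
eef_pos: [0.5002, 0.2214, 0.2229]
tool_rot: [0.641, 0.642, -0.296, 0.298]
wrist_force: [0.3, -0.2, -0.6]
width: 0.998
gripper_force: 0.0
time_s: 27.78
eef_pos: [0.4999, 0.1585, 0.3007]
tool_rot: [0.696, 0.697, -0.121, 0.123]
wrist_force: [0.8, -0.3, 0.1]
width: 0.997
gripper_force: 0.0
9 x [0.002 0.967 0.002] [-0.568 -0.006  0.616]
5 x [0. 0. 0.] [-0.005  0.     1.001]
```

```bash
python3 -m creep '[[0,0.967,0,-0.568,0,0.616,-1],[0,0.967,0,-0.568,0,0.616,-1],[0,0.967,0,-0.568,0,0.616,-1],[0,0.967,0,-0.568,0,0.616,-1],[0,0.967,0,-0.568,0,0.616,-1]]'
python3 -m creep '[[0,0.967,0,-0.568,0,0.616,-1],[0,0.967,0,-0.568,0,0.616,-1],[0,0.967,0,-0.568,0,0.616,-1],[0,0.967,0,-0.568,0,0.616,-1],[0,0,0,0,0,0,-1]]'
python3 - <<'E'
from h import *
print(monitor.observe()["joint_pos"].round(3))
plan([.499,.138,.107],tool(0,-40))
E
```

```text
time_s: 28.4
eef_pos: [0.5001, 0.0957, 0.2463]
tool_rot: [0.702, 0.703, 0.084, -0.081]
wrist_force: [0.3, -0.8, -0.5]
width: 1.0
gripper_force: 0.0
time_s: 29.02
eef_pos: [0.4992, 0.0727, 0.1808]
tool_rot: [0.666, 0.663, 0.24, -0.243]
wrist_force: [-0.3, 0.9, 0.6]
width: 1.001
gripper_force: 0.0
[-0.409  0.346 -0.201  1.347  0.628  1.061]
5 x [-0.004  0.003 -0.009] [ 0.027 -0.     0.985]
```

```bash
python3 -m creep '[[0,0,0,0.027,0,0.985,-1],[0,0,0,0.027,0,0.985,-1],[0,0,0,0.027,0,0.985,-1],[0,0,0,0.027,0,0.985,-1],[0,0,0,0.027,0,0.985,-1],[0,0,0,0,0,0,-1]]'
python3 -m creep '[[0,0,0,0,0,0,1],[0,0,0,0,0,0,1],[0,0,0,0,0,0,1],[0,0,0,0,0,0,1]]'
```

```text
time_s: 29.78
eef_pos: [0.4997, 0.1404, 0.1098]
tool_rot: [0.664, 0.666, 0.24, -0.24]
wrist_force: [0.1, -1.1, 0.4]
width: 0.999
gripper_force: 0.0
time_s: 30.28
eef_pos: [0.5009, 0.1384, 0.1108]
tool_rot: [0.665, 0.665, 0.242, -0.24]
wrist_force: [-2.0, -0.6, 6.1]
width: 0.708
gripper_force: 64.3
```

```bash
python3 -m creep '[[0,0,0,0.32,0,-0.38,1],[0,0,0,0.64,0,-0.77,1],[0,0,0,0.64,0,-0.77,1]]'
python3 - <<'E'
from h import *
a=plan([.50,.18,.13],tool(0,50))
E
```

```text
time_s: 30.65
eef_pos: [0.5004, 0.1384, 0.16]
tool_rot: [0.665, 0.665, 0.241, -0.24]
wrist_force: [0.5, -0.4, -3.9]
width: 0.713
gripper_force: 65.8
14 x [ 0.001 -0.932 -0.   ] [ 0.169 -0.002  0.113]
```

```bash
python3 -m creep '[[0,-0.932,0,0.17,0,0.11,1],[0,-0.932,0,0.17,0,0.11,1],[0,-0.932,0,0.17,0,0.11,1],[0,-0.932,0,0.17,0,0.11,1],[0,-0.932,0,0.17,0,0.11,1],[0,-0.932,0,0.17,0,0.11,1],[0,-0.932,0,0.17,0,0.11,1]]'
python3 -m creep '[[0,-0.932,0,0.17,0,0.11,1],[0,-0.932,0,0.17,0,0.11,1],[0,-0.932,0,0.17,0,0.11,1],[0,-0.932,0,0.17,0,0.11,1],[0,-0.932,0,0.17,0,0.11,1],[0,-0.932,0,0.17,0,0.11,1],[0,-0.932,0,0.17,0,0.11,1],[0,0,0,0,0,0,1]]'
python3 - <<'E'
from h import *
print(monitor.observe()["joint_pos"].round(3))
plan([.50,.18,.035],tool(0,50))
E
```

```text
time_s: 31.52
eef_pos: [0.5004, 0.166, 0.1544]
tool_rot: [0.706, 0.706, -0.031, 0.033]
wrist_force: [-0.2, 0.2, -3.8]
width: 0.715
gripper_force: 65.9
time_s: 32.52
eef_pos: [0.4994, 0.1819, 0.1268]
tool_rot: [0.64, 0.642, -0.3, 0.297]
wrist_force: [-0.6, 0.2, -3.8]
width: 0.71
gripper_force: 66.0
[ 0.58   0.741  0.184  1.594 -0.694  2.362]
4 x [-0.004 -0.001  0.009] [0.863 0.01  0.756]
```

```bash
python3 -m creep '[[0,0,0,0.86,0,0.75,1],[0,0,0,0.86,0,0.75,1],[0,0,0,0.86,0,0.75,1],[0,0,0,0.7,0,0.6,1],[0,0,0,0,0,0,1]]'
python3 -m creep '[[0,0,0,0.1,0,0.08,1],[0,0,0,0.1,0,0.08,1],[0,0,0,0,0,0,1]]'
python3 -m creep '[[0,0,0,0.1,0,0.08,1],[0,0,0,0,0,0,1]]'
```

```text
time_s: 33.15
eef_pos: [0.5003, 0.179, 0.0429]
tool_rot: [0.641, 0.641, -0.298, 0.298]
wrist_force: [-0.2, -0.8, -2.7]
width: 0.714
gripper_force: 66.0
time_s: 33.52
eef_pos: [0.5007, 0.1799, 0.0384]
tool_rot: [0.641, 0.641, -0.298, 0.299]
wrist_force: [0.7, 0.4, -2.4]
width: 0.706
gripper_force: 66.0
time_s: 33.78
eef_pos: [0.5004, 0.1797, 0.0354]
tool_rot: [0.641, 0.641, -0.298, 0.299]
wrist_force: [-0.3, -1.0, -2.9]
width: 0.712
gripper_force: 66.0
```

```bash
python3 -m creep '[[0,0,0,0.1,0,0.08,1],[0,0,0,0.1,0,0.08,1],[0,0,0,0,0,0,1]]'
python3 -m creep '[[0,0,0,0.08,0,0.06,1],[0,0,0,0,0,0,1]]'
python3 -m creep '[[0,0,0,0.08,0,0.06,1],[0,0,0,0,0,0,1]]'
```

```text
time_s: 34.15
eef_pos: [0.5005, 0.1797, 0.0303]
tool_rot: [0.641, 0.641, -0.298, 0.299]
wrist_force: [-0.2, -0.3, -1.6]
width: 0.71
gripper_force: 66.1
time_s: 34.4
eef_pos: [0.5006, 0.1798, 0.0299]
tool_rot: [0.641, 0.641, -0.298, 0.299]
wrist_force: [-1.0, 0.0, 4.5]
width: 0.713
gripper_force: 66.6
time_s: 34.65
eef_pos: [0.5006, 0.1798, 0.0299]
tool_rot: [0.64, 0.641, -0.298, 0.3]
wrist_force: [-4.2, 1.4, 15.3]
width: 0.711
gripper_force: 67.5
```

```bash
python3 -m creep '[[0,0,0,-0.08,0,-0.08,-1],[0,0,0,0,0,0,-1],[0,0,0,0,0,0,-1],[0,0,0,0,0,-0.5,-1],[0,0,0,0,0,-1,-1],[0,0,0,0,0,-1,-1],[0,0,0,0,0,-1,-1],[0,0,0,0,0,-1,-1]]'
python3 - <<'E'
from h import *
t=dict(np.load("top0.npz"));s=dict(np.load("scene0.npz"))
R=lambda Q:cv2.minAreaRect((Q[:,:2]*1000).astype(np.float32))
for n,c in(("top",t),("scene",s)):
    P=pts(c);z=P[...,2];px=c["pixels"].astype(int)
    near=(np.hypot(P[...,0]-.588,P[...,1]+.175)<.19)
    m=near&(z>.015)&(z<.1)&(px.min(-1)>95)&(px[...,2]>=px[...,0]-12)
    k,l,st,_=cv2.connectedComponentsWithStats(m.astype(np.uint8));i=1+st[1:,4].argmax()
    print(n,"body",R(P[l==i]))
    d=near&(z>.079)&(z<.087)&(l==i);print(" deck",R(P[d]))
    kn=near&(z>.105)&(z<.14)&(px.max(-1)<80)&(P[...,1]<-.22);print(" knob",kn.sum(),P[kn].mean(0).round(4),cv2.minEnclosingCircle((P[kn][:,:2]*1000).astype(np.float32)))
    pl=near&(z>.112)&(z<.126)&(P[...,1]>-.2);print(" plate",R(P[pl]),np.median(z[pl]))
    sd=near&(z>.135)&(z<.168)&(P[...,1]>-.2);print(" saddles",sd.sum(),R(P[sd]),P[sd].mean(0).round(4))
c=cams.camera("top");P=pts(c);z=P[...,2]
m=(P[...,0]>.42)&(P[...,0]<.58)&(P[...,1]>.04)&(P[...,1]<.25)&(z>.015)&(z<.056)
print("trough",m.sum(),R(P[m]),monitor.observe()["eef_pos"])
E
```

```text
time_s: 35.65
eef_pos: [0.5004, 0.2501, 0.0873]
tool_rot: [0.641, 0.641, -0.298, 0.299]
wrist_force: [0.4, 0.7, -0.4]
width: 1.002
gripper_force: 0.0
top body ((533.1240844726562, -141.9824981689453), (292.58050537109375, 216.753662109375), 82.6329345703125)
 deck ((565.0914916992188, -144.49598693847656), (288.52069091796875, 149.48512268066406), 82.8098373413086)
 knob 72 [ 0.6054 -0.3064  0.1147] ((608.6004638671875, -289.34429931640625), 88.1655502319336)
 plate ((596.3817138671875, -94.05944061279297), (112.31816864013672, 85.63666534423828), 82.7706069946289) 0.1186794405817384
 saddles 47 ((596.3052978515625, -93.83502960205078), (104.00631713867188, 83.40370178222656), 81.38150024414062) [ 0.5994 -0.0931  0.1483]
scene body ((530.8347778320312, -139.00677490234375), (292.04925537109375, 219.30523681640625), 83.61585235595703)
 deck ((564.7041015625, -143.666748046875), (291.7598571777344, 144.46604919433594), 84.54209899902344)
 knob 197 [ 0.5791 -0.2901  0.1204] ((636.1948852539062, -268.5996398925781), 107.82066345214844)
 plate ((596.3917846679688, -91.60322570800781), (112.68496704101562, 89.21470642089844), 81.85502624511719) 0.1202652197606282
 saddles 63 ((595.2032470703125, -91.29058837890625), (105.1480941772461, 87.73040771484375), 83.0681381225586) [ 0.6004 -0.089   0.1475]
trough 264 ((499.6607666015625, 143.95391845703125), (150.265380859375, 63.26353073120117), 88.79119873046875) [0.50085716 0.25195493 0.08881123]
```

Run:
```python
from h import *
a=plan([.4997,.144,.10],tool(-1.2))
plan([.4997,.144,.026],tool(-1.2),*a)
```

```text
8 x [0.014 0.906 0.021] [-0.648 -0.001  0.263]
4 x [0. 0. 0.] [0.    0.    0.925]
```

```bash
python3 -m creep '[[0.014,0.906,0.021,-0.65,0,0.263,-1],[0.014,0.906,0.021,-0.65,0,0.263,-1],[0.014,0.906,0.021,-0.65,0,0.263,-1],[0.014,0.906,0.021,-0.65,0,0.263,-1],[0.014,0.906,0.021,-0.65,0,0.263,-1],[0.014,0.906,0.021,-0.65,0,0.263,-1],[0.014,0.906,0.021,-0.65,0,0.263,-1],[0.014,0.906,0.021,-0.65,0,0.263,-1]]'
python3 - <<'E'
from h import *
plan([.4997,.144,.026],tool(-1.2))
E
```

```text
time_s: 36.7
eef_pos: [0.4995, 0.1407, 0.0989]
tool_rot: [0.715, 0.699, 0.001, -0.001]
wrist_force: [0.4, 0.1, -0.4]
width: 1.001
gripper_force: 0.0
4 x [-0.001 -0.004 -0.003] [0.041 0.002 0.911]
```

```bash
python3 -m creep '[[0,0,0,0.04,0,0.91,-1],[0,0,0,0.04,0,0.91,-1],[0,0,0,0.04,0,0.91,-1],[0,0,0,0.04,0,0.85,-1],[0,0,0,0,0,0,1],[0,0,0,0,0,0,1],[0,0,0,0,0,0,1],[0,0,0,0,0,0,1]]'
python3 -m creep '[[0,0,0,0,0,-0.5,1],[0,0,0,0,0,-1,1],[0,0,0,0,0,-1,1],[0,0,0,0,0,-1,1],[0,0,0,0,0,-1,1],[0,0,0,0,0,-1,1],[0,0,0,0,0,-1,1],[0,0,0,0,0,-1,1]]'
python3 - <<'E'
from h import *
plan([.5958,-.0927,.19],tool(-7.2))
E
```

```text
time_s: 37.7
eef_pos: [0.4995, 0.1442, 0.0272]
tool_rot: [0.715, 0.699, -0.001, -0.0]
wrist_force: [0.6, -0.1, 2.4]
width: 0.695
gripper_force: 65.6
time_s: 38.7
eef_pos: [0.4993, 0.1443, 0.1776]
tool_rot: [0.715, 0.699, -0.001, -0.0]
wrist_force: [0.4, 1.0, -4.0]
width: 0.694
gripper_force: 65.6
12 x [-0.002  0.001  0.071] [-0.957  0.47  -0.052]
```

```bash
python3 -m creep '[[0,0,0.071,-0.957,0.47,-0.11,1],[0,0,0.071,-0.957,0.47,-0.11,1],[0,0,0.071,-0.957,0.47,-0.11,1],[0,0,0.071,-0.957,0.47,-0.11,1],[0,0,0.071,-0.957,0.47,-0.11,1],[0,0,0.071,-0.957,0.47,-0.11,1]]'
python3 -m creep '[[0,0,0.071,-0.957,0.47,-0.11,1],[0,0,0.071,-0.957,0.47,-0.11,1],[0,0,0.071,-0.957,0.47,-0.11,1],[0,0,0.071,-0.957,0.47,-0.11,1],[0,0,0.071,-0.957,0.47,-0.11,1],[0,0,0.071,-0.957,0.47,-0.11,1],[0,0,0,0,0,0,1]]'
python3 - <<'E'
from h import *
plan([.5958,-.0927,.162],tool(-7.2))
c=cams.camera("top");P=pts(c);z=P[...,2]
m=(P[...,0]>.5)&(P[...,0]<.7)&(P[...,1]>-.2)&(P[...,1]<.02)&(z>.216)&(z<.24)
rc=cv2.minAreaRect((P[m][:,:2]*1000).astype(np.float32));print("rim",m.sum(),rc)
E
```

```text
time_s: 39.45
eef_pos: [0.5513, 0.0259, 0.19]
tool_rot: [0.733, 0.68, -0.001, -0.0]
wrist_force: [-0.6, 0.1, -2.1]
width: 0.701
gripper_force: 65.6
time_s: 40.33
eef_pos: [0.5969, -0.0945, 0.203]
tool_rot: [0.751, 0.661, -0.001, -0.0]
wrist_force: [-0.2, 0.3, -3.0]
width: 0.696
gripper_force: 65.7
3 x [-0.005  0.005 -0.005] [ 0.029 -0.021  0.684]
rim 102 ((600.6661376953125, -54.59415817260742), (70.84194946289062, 68.84113311767578), 82.94947052001953)
```

```bash
python3 -m creep '[[0,0,0,0.03,-0.02,0.68,1],[0,0,0,0.03,-0.02,0.68,1],[0,0,0,0.03,-0.02,0.68,1],[0,0,0,0,0,0,1]]'
python3 -m creep '[[0,0,0,0,0,0.15,1],[0,0,0,0,0,0.15,1],[0,0,0,0,0,0.15,1],[0,0,0,0,0,0,1]]'
python3 -m creep '[[0,0,0,0,0,0.1,1],[0,0,0,0,0,0.1,1],[0,0,0,0,0,0,1]]'
```

```text
time_s: 40.88
eef_pos: [0.5939, -0.0899, 0.1604]
tool_rot: [0.75, 0.662, -0.002, -0.002]
wrist_force: [-0.4, -0.4, -2.3]
width: 0.698
gripper_force: 65.7
time_s: 41.38
eef_pos: [0.5955, -0.0908, 0.1534]
tool_rot: [0.75, 0.661, -0.001, 0.0]
wrist_force: [1.6, -1.6, -2.9]
width: 0.696
gripper_force: 65.8
time_s: 41.75
eef_pos: [0.5955, -0.0909, 0.1495]
tool_rot: [0.75, 0.661, -0.001, 0.0]
wrist_force: [2.8, -1.4, -0.4]
width: 0.698
gripper_force: 66.0
```

```bash
python3 -m creep '[[0,0,0,-0.07,0.05,0.08,1],[0,0,0,0,0,0.08,1],[0,0,0,0,0,0,1]]'
python3 -m creep '[[0,0,0,0,0,0,-0.3],[0,0,0,0,0,0,-0.8],[0,0,0,0,0,0,-1],[0,0,0,0,0,0,-1],[0,0,0,0,0,-0.5,-1],[0,0,0,0,0,-1,-1],[0,0,0,0,0,-1,-1],[0,0,0,0,0,-1,-1]]'
python3 -m creep '[[0,0,0,-0.5,0,-1,-1],[0,0,0,-1,0,-0.3,-1],[0,0,0,-1,0,0,-1],[0,0,0,-1,0,0,-1],[0,0,0,-1,0,0,-1],[0,0,0,-1,0,0,-1],[0,0,0,-1,0,0,-1]]'
python3 - <<'E'
from h import *
R=lambda Q:cv2.minAreaRect((Q[:,:2]*1000).astype(np.float32))
print(monitor.observe()["joint_pos"].round(3))
for n in("top","scene"):
    c=cams.camera(n);np.savez(n+"2.npz",**c);P=pts(c);z=P[...,2]
    m=(np.hypot(P[...,0]-.596,P[...,1]+.093)<.1)&(z>.163)&(z<.180)
    print(n,m.sum(),R(P[m]),np.percentile(z[m],[10,50,90]))
    m&=abs(z-.171)<.006
    A=np.c_[P[m][:,:2],np.ones(m.sum())];print(np.linalg.lstsq(A,P[m][:,2],rcond=None)[0])
    px=c["pixels"]
    if n=="top": save(np.vstack([cv2.resize(px[165:240,370:465],(760,600),interpolation=cv2.INTER_CUBIC)]),"t5.png")
E
```

```text
time_s: 42.12
eef_pos: [0.5955, -0.0916, 0.1459]
tool_rot: [0.75, 0.662, -0.001, -0.001]
wrist_force: [-0.4, 2.3, 1.0]
width: 0.698
gripper_force: 66.2
time_s: 43.12
eef_pos: [0.5961, -0.0922, 0.2176]
tool_rot: [0.75, 0.662, -0.001, 0.0]
wrist_force: [0.5, 0.6, -0.5]
width: 1.002
gripper_force: 0.0
time_s: 44.0
eef_pos: [0.5795, -0.2224, 0.2419]
tool_rot: [0.75, 0.661, -0.001, -0.001]
wrist_force: [-0.3, 0.4, 0.7]
width: 0.997
gripper_force: 0.0
[-0.495  0.403  0.237  1.407 -0.002  1.202]
top 194 ((596.7010498046875, -91.94376373291016), (151.47161865234375, 64.6443099975586), 83.25514221191406) [0.16537853 0.17056798 0.17508651]
[-0.00733205  0.00117397  0.17524659]
scene 252 ((595.2078857421875, -88.85861206054688), (152.58103942871094, 68.83563995361328), 82.0813217163086) [0.16475268 0.17059184 0.17509879]
[0.00311381 0.00459739 0.16927597]
```

View pics/t5.png

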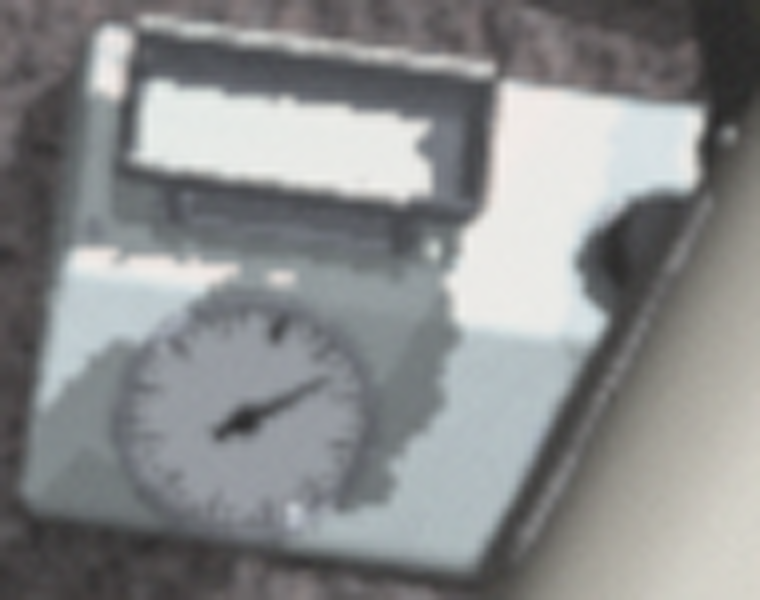

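The top crop shows the trough seated and level in both notches at (300,130), with its rim at z = 0.171, so the cradle has sunk about 8 mm. The needle points to (330,378) from the hub at (243,422), and the broad zero bar is at (280,328). The knob has to turn clockwise. Next I'll measure the dial angles and the knob position.

```bash
cat > d.py <<'E'
from h import *
th=np.radians(82.8-90);X=np.array([np.cos(th),np.sin(th),0]);Y=np.array([-np.sin(th),np.cos(th),0]);Z=np.array([0,0,1.])
al=np.radians(28);UP=X*np.cos(al)+Z*np.sin(al);RT=-Y;N=np.cross(RT,UP)
def proj(c,Q):
    T=c["T"];K=c["camera_matrix"];q=(Q-T[:3,3])@T[:3,:3]
    return K[0,0]*q[...,0]/-q[...,2]+K[0,2], K[1,1]*-q[...,1]/-q[...,2]+K[1,2]
def hub(c,u,v):
    P=pts(c);Q=P[int(v)-5:int(v)+6,int(u)-5:int(u)+6].reshape(-1,3);h=np.nanmedian(Q@N)
    T=c["T"];K=c["camera_matrix"];r=T[:3,:3]@np.array([(u-K[0,2])/K[0,0],-(v-K[1,2])/K[1,1],-1]);o=T[:3,3]
    return o+r*(h-o@N)/(r@N)
def dial(c,C,show=0):
    g=cv2.cvtColor(c["pixels"],cv2.COLOR_RGB2GRAY).astype(np.float32)
    a=np.radians(np.arange(-180,180,1.))
    def prof(r0,r1):
        r=np.arange(r0,r1,1.)/1000
        Q=C+r[:,None,None]*(np.cos(a)[None,:,None]*UP+np.sin(a)[None,:,None]*RT)
        u,v=proj(c,Q);I=cv2.remap(g,u.astype(np.float32),v.astype(np.float32),cv2.INTER_CUBIC)
        return cv2.GaussianBlur(I.mean(0)[None].astype(np.float32),(9,1),0)[0]
    out=[]
    for nm,(r0,r1) in dict(needle=(22,38),mark=(43,50)).items():
        p=prof(r0,r1);i=p.argmin();w=np.arange(i-12,i+13)%360;d=np.clip(np.median(p)-p[w],0,None)**1.5
        loc=[round(float(np.degrees(a[k])),0) for k in np.argsort(p) if p[k]<=p[(k-1)%360] and p[k]<=p[(k+1)%360]][:3]
        out.append(np.degrees(a[i])+((np.arange(-12,13))*d).sum()/d.sum());print("  ",nm,out[-1].round(1),loc,p[[int(x+180)%360 for x in loc]].round(0),np.median(p).round(0))
    return out
E
python3 - <<'E'
from d import *
t=dict(np.load("top2.npz"));s=dict(np.load("scene2.npz"));s0=dict(np.load("scene0.npz"));t0=dict(np.load("top0.npz"))
C=hub(t,370+243/8-.5,165+422/8-.5);print("hub top",C.round(4),((C-np.array([.532,-.1405,0]))@X).round(4),((C-np.array([.532,-.1405,0]))@Y).round(4))
print("proj in scene",proj(s,C))
print("top",dial(t,C));print("scene",dial(s,C))
print("empty top",dial(t0,C));print("empty scene",dial(s0,C))
for n,c in(("top",t0),("scene",s0)):
    P=pts(c);px=c["pixels"].astype(int)
    m=(np.hypot(P[...,0]-.555,P[...,1]+.252)<.045)&(P[...,2]>.09)&(px.max(-1)<85)
    hi=m&(P[...,2]>.113);Q=P[hi];print(n,hi.sum(),Q.mean(0).round(4),cv2.minEnclosingCircle((Q[:,:2]*1000).astype(np.float32)),np.percentile(Q[:,2],95))
    ys,xs=np.where(m);print(xs.mean(),ys.mean(),ray(c,xs.mean(),ys.mean(),.112))
E
```

```text
hub top [ 0.4826 -0.0776  0.0576] -0.0569 0.0562
proj in scene (np.float64(377.03846224403355), np.float64(250.99492438716914))
   needle 53.5 [53.0, -140.0, -172.0] [108. 150. 150.] 154.0
   mark 9.8 [10.0, -79.0, -48.0] [ 83. 117. 118.] 133.0
top [np.float64(53.48315074375988), np.float64(9.793085466343763)]
   needle 49.7 [50.0, 8.0, 129.0] [105. 145. 146.] 148.0
   mark 6.1 [6.0, 99.0, 74.0] [ 94. 114. 119.] 130.0
scene [np.float64(49.72814098504405), np.float64(6.096644794336643)]
   needle 2.4 [3.0, -139.0, -172.0] [153. 224. 225.] 230.0
   mark 9.2 [9.0, 38.0, -48.0] [113. 166. 174.] 202.0
empty top [np.float64(2.42787572116655), np.float64(9.209953027971144)]
   needle -5.4 [-5.0, -168.0, 129.0] [139. 188. 189.] 191.0
   mark 5.7 [6.0, 65.0, 34.0] [115. 147. 152.] 167.0
empty scene [np.float64(-5.368794673207219), np.float64(5.668340625153537)]
top 18 [ 0.5457 -0.2392  0.1166] ((549.1097412109375, -244.78334045410156), 18.0046443939209) 0.11987726848672199
448.825 197.925 [ 0.54384067 -0.23751587  0.112     ]
scene 99 [ 0.5468 -0.2512  0.121 ] ((549.1944580078125, -251.3264617919922), 21.505746841430664) 0.12625537560846659
431.64666666666665 257.9266666666667 [ 0.54472182 -0.25123019  0.112     ]
```

Run:
```python
from d import *
for n,(u,v) in(("top0.npz",(452,196)),("scene0.npz",(432,257))):
    c=dict(np.load(n));g=c["pixels"].max(-1)[v-14:v+15,u-14:u+15]
    m=(g<110).astype(np.uint8);k,l,st,ce=cv2.connectedComponentsWithStats(m);i=l[14,14] or 1+st[1:,4].argmax()
    x,y,w,h,a=st[i];cx,cy=u-14+x+(w-1)/2,v-14+y+(h-1)/2
    print(n,st[i],ray(c,cx,cy,.105),ray(c,u-14+ce[i][0],v-14+ce[i][1],.105))
    for q in((.555,-.252),(.549,-.251)): print("  pred",[np.round(proj(c,np.array([*q,z])),1) for z in(.087,.121)])
    print(g[::2,::2])
```

```text
top0.npz [  7   8  15  14 141] [ 0.55025788 -0.25057464  0.105     ] [ 0.55119053 -0.24829113  0.105     ]
  pred [array([450.9, 196.1]), array([453.7, 194.3])]
  pred [array([450.7, 197.8]), array([453.4, 196. ])]
[[243 243 243 243 243 243 243 243 242 242 234 234 190  72  80]
 [243 243 243 243 242 243 242 243 243 243 242 241 164  76  79]
 [243 243 243 243 243 243 243 243 243 243 243 241 149  76  82]
 [243 243 242 242 243 240 234 201 210 240 242 240 122  78  80]
 [243 242 243 242 226 158 105  96 100 142 214 238 108  78  84]
 [243 243 243 223 148  75  89  95 131 110 112 209 106  76  87]
 [243 243 233 130  62  82  92  93 108  97  92 172 106  79  92]
 [243 242 185 116  56  71  93  92  90  92  92 147  87  77  96]
 [243 241 167 116  55  60  92  91  93  93 106 191  85  76  92]
 [243 244 222 138 100  55  55  73  79  92 199 211  82  78  75]
 [243 243 236 164 130 100  70  71 146 200 236 210  86  77  75]
 [244 243 242 236 204 153 153 185 227 231 232 200  85  79  78]
 [236 238 242 242 243 241 242 242 243 242 240 186 123 132 129]
 [219 221 223 225 229 231 234 237 237 240 239 170 123 114 126]
 [2
[... 523 characters left out ...]
7  58]
 [194 194 193 194 186 134  73  53  66 107 176 194 190 168 105]
 [195 195 193 192 157  50  35  34  71 109 125 189 193 191 181]
 [194 195 192 179  93  35  32  39  62  63  66 172 193 191 184]
 [194 191 161 114  33  24  37  39  38  39  55 166 194 193 188]
 [193 179 128  96  22  18  27  34  32  33  74 182 191 192 189]
 [193 187 138  99  42  13  15  15  12  17 108 186 191 188 169]
 [190 192 169 126  76  36  13  17  17  50 135 188 188 168 122]
 [183 188 192 177 128 112  76  69  90 134 179 187 168 119 101]
 [180 182 187 187 187 173 164 145 157 177 187 168 119 101  80]
 [181 181 181 184 191 192 189 166 182 187 168 117  99  84  51]
 [179 181 181 181 183 189 192 180 184 167 116 101  85  41  43]]
```

Run:
```python
from d import *
for n in("top0.npz","scene0.npz"):
    c=dict(np.load(n));P=pts(c);d=np.hypot(P[...,0]-.5505,P[...,1]+.25)
    for z0 in(.09,.13,.16,.2,.3):
        m=(d>.03)&(d<.14)&(P[...,2]>z0)
        if n[0]=="t" or 1: 
            i=np.argmin(np.where(m,d,9));print(n,z0,d.flat[i].round(3),P.reshape(-1,3)[i].round(3))
a=plan([.5505,-.25,.17],tool(62))
plan([.5505,-.25,.104],tool(62),*a)
print(monitor.observe()["joint_pos"].round(2))
```

```text
top0.npz 0.09 0.031 [ 0.519 -0.246  0.091]
top0.npz 0.13 0.107 [ 0.631 -0.32   0.135]
top0.npz 0.16 0.129 [ 0.63  -0.148  0.16 ]
top0.npz 0.2 1.315 [0.938 1.006 0.629]
top0.npz 0.3 1.315 [0.938 1.006 0.629]
scene0.npz 0.09 0.043 [ 0.541 -0.208  0.091]
scene0.npz 0.13 0.104 [ 0.63  -0.318  0.132]
scene0.npz 0.16 0.115 [ 0.547 -0.135  0.16 ]
scene0.npz 0.2 1.602 [0.118 1.293 0.669]
scene0.npz 0.3 1.602 [0.118 1.293 0.669]
11 x [-0.002  0.    -0.917] [-0.059 -0.18   0.327]
4 x [0. 0. 0.] [0.    0.    0.825]
[-0.5   0.4   0.24  1.41 -0.    1.2 ]
```

```bash
python3 -m creep '[[0,0,-0.917,-0.06,-0.18,0.327,-1],[0,0,-0.917,-0.06,-0.18,0.327,-1],[0,0,-0.917,-0.06,-0.18,0.327,-1],[0,0,-0.917,-0.06,-0.18,0.327,-1],[0,0,-0.917,-0.06,-0.18,0.327,-1],[0,0,-0.917,-0.06,-0.18,0.327,-1]]'
python3 -m creep '[[0,0,-0.917,-0.06,-0.18,0.327,-1],[0,0,-0.917,-0.06,-0.18,0.327,-1],[0,0,-0.917,-0.06,-0.18,0.327,-1],[0,0,-0.917,-0.06,-0.18,0.327,-1],[0,0,-0.917,-0.06,-0.18,0.327,-1],[0,0,0,0,0,0,-1]]'
python3 - <<'E'
from h import *
plan([.5505,-.25,.104],tool(62))
E
```

```text
time_s: 44.85
eef_pos: [0.5598, -0.2308, 0.203]
tool_rot: [0.493, 0.87, -0.001, -0.001]
wrist_force: [0.6, 0.7, -0.5]
width: 0.997
gripper_force: 0.0
time_s: 45.6
eef_pos: [0.5505, -0.2474, 0.1699]
tool_rot: [0.241, 0.971, -0.001, -0.002]
wrist_force: [-0.8, 0.4, -0.5]
width: 0.999
gripper_force: 0.0
4 x [-0.004 -0.006  0.005] [-0.016 -0.028  0.824]
```

```bash
python3 -m creep '[[0,0,0,-0.02,-0.03,0.82,-1],[0,0,0,-0.02,-0.03,0.82,-1],[0,0,0,-0.02,-0.03,0.82,-1],[0,0,0,-0.02,-0.03,0.82,-1],[0,0,0,0,0,0,-1]]'
python3 -m creep '[[0,0,0,0,0,0,1],[0,0,0,0,0,0,1],[0,0,0,0,0,0,1],[0,0,0,0,0,0,1],[0,0,0,0,0,0,1]]'
```

```text
time_s: 46.22
eef_pos: [0.5498, -0.2501, 0.1026]
tool_rot: [0.24, 0.971, -0.0, -0.003]
wrist_force: [-0.2, 0.2, 0.1]
width: 1.001
gripper_force: 0.0
time_s: 46.85
eef_pos: [0.5523, -0.251, 0.1065]
tool_rot: [0.24, 0.971, -0.001, 0.001]
wrist_force: [0.3, 1.2, 7.1]
width: 0.001
gripper_force: 3.2
```

Run:
```python
from d import *
C=np.array([.4826,-.0776,.0576])
s=cams.camera("scene");t=cams.camera("top");np.savez("scene3.npz",**s)
print(dial(s,C),dial(t,C))
a=cv2.resize(s["pixels"][215:290,385:485],(800,600),interpolation=cv2.INTER_CUBIC)
save(a,"s6.png");print(proj(s,np.array([.5505,-.25,.121])),monitor.observe()["width"])
```

```text
needle 49.8 [50.0, -166.0, -139.0] [106. 137. 139.] 149.0
   mark 161.7 [162.0, -168.0, -140.0] [108. 111. 112.] 129.0
   needle 53.5 [53.0, -170.0, -140.0] [109. 138. 139.] 157.0
   mark 10.5 [10.0, -141.0, 157.0] [105. 113. 113.] 143.0
[np.float64(49.76569648497943), np.float64(161.6660631993076)] [np.float64(53.52162922165987), np.float64(10.510078581840368)]
(np.float64(432.7349116360484), np.float64(255.14057899375018)) 0.0028890973915096977
```

View pics/s6.png

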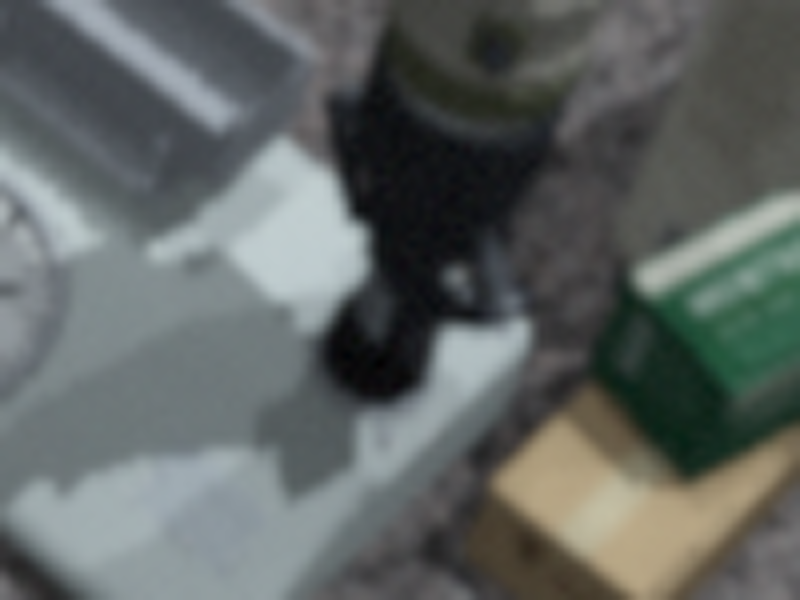

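Run:
```python
from d import *
s=dict(np.load("scene3.npz"));s0=dict(np.load("scene0.npz"))
P=pts(s);P0=pts(s0);px=s["pixels"].max(-1)
p,R=now();print(p.round(4))
for z0 in(.09,.10,.11,.12,.13,.14,.15,.16,.18):
    for nm,Q in(("now",P),("before",P0)):
        m=(np.hypot(Q[...,0]-.5505,Q[...,1]+.25)<.07)&(Q[...,2]>z0)&(Q[...,2]<z0+.01)
        if m.sum(): print(nm,z0,m.sum(),"x %.3f..%.3f y %.3f..%.3f"%(*np.percentile(Q[m][:,0],[3,97]),*np.percentile(Q[m][:,1],[3,97])))
# dark columns/rows raster of z
for r in range(246,268,2): print(r,(P[r,418:450:2,2]*1000).round(0).astype(int),(P[r,418:450:2,0]*1000).round(0).astype(int))
```

```text
[ 0.5522 -0.251   0.1065]
now 0.09 34 x 0.514..0.575 y -0.273..-0.211
before 0.09 38 x 0.526..0.610 y -0.276..-0.202
now 0.1 20 x 0.531..0.554 y -0.272..-0.232
before 0.1 26 x 0.531..0.554 y -0.272..-0.235
now 0.11 40 x 0.529..0.558 y -0.271..-0.230
before 0.11 55 x 0.531..0.569 y -0.271..-0.229
now 0.12 45 x 0.532..0.557 y -0.269..-0.231
before 0.12 87 x 0.534..0.571 y -0.269..-0.232
now 0.13 13 x 0.540..0.551 y -0.263..-0.236
now 0.14 15 x 0.537..0.547 y -0.261..-0.237
now 0.15 6 x 0.539..0.547 y -0.256..-0.240
now 0.16 16 x 0.531..0.552 y -0.265..-0.233
now 0.18 37 x 0.524..0.562 y -0.278..-0.207
246 [ 84  82  82  89  87  81  84 175 195 204 203 216 223 227 231  -1] [576 582 587 586 592 601 603 542 532 529 534 528 528 528 530 708]
248 [ 84  81  85  81  87  86  80 158 180 195 174 173  -1 217 220 222] [569 575 578 584 585 590 599 547 536 529 549 553 686 529 531 534]
250 [ 83  84  91  85  91  84 136 153 166 174 177 181 181 207 221 220] [563 566 566 575 575 585 552 544 539 537 539 541 545 530 524 529]
252 [ 79  86  87  86  86 121 136 143 147 174 185 194 203 215 215 216] [558 558 562 56
[... 901 characters left out ...]
 122 123 120 121 127 118  81  90  82  86  85] [535 535 541 541 537 530 533 540 543 543 554 584 583 593 594 599]
260 [ 87  89  80  86  99 109 116 115 119 114 108  84  78  88  81  80] [524 528 538 539 534 532 531 536 538 546 554 575 584 581 590 595]
262 [ 84  78  82  86  88  94 106 104 105 106  97  81  85  83  76  56] [519 528 530 532 535 535 531 537 540 544 555 570 572 578 587 606]
264 [ 83  80  87  84  81  88  94 100  96  89  87  83  87  78  59  38] [514 520 520 526 532 532 533 533 540 549 554 562 563 574 591 611]
266 [81 85 84 83 82 87 88 86 83 84 84 82 71 55 35  2] [508 510 515 520 525 526 529 535 541 545 550 555 567 583 601 628]<stdin>:10: RuntimeWarning: invalid value encountered in cast
```

The crop shows the shut fingertips standing on top of the knob at (380,300), which is itself unmoved at (380,345). So the tips really end about 15–20 mm behind the reported TCP, which also explains the earlier high trough grips. I'll reopen and go about 30 mm lower.

```bash
python3 -m creep '[[0,0,0,0,0,-0.8,-1],[0,0,0,0.05,-0.03,-0.8,-1],[0,0,0,0,0,0,-1],[0,0,0,0,0,0,-1]]'
python3 - <<'E'
from h import *
plan([.5505,-.25,.095],tool(62))
E
python3 -m creep '[[0,0,0,0,0,0.7,-1],[0,0,0,0,0,0.7,-1],[0,0,0,0,0,0.5,-1],[0,0,0,0,0,0,-1]]'
```

```text
time_s: 47.45
eef_pos: [0.5498, -0.2509, 0.1369]
tool_rot: [0.24, 0.971, -0.001, -0.001]
wrist_force: [0.5, 0.3, -1.3]
width: 0.848
gripper_force: 0.0
3 x [-0.007 -0.004  0.009] [-0.003  0.019  0.698]
time_s: 47.95
eef_pos: [0.5488, -0.2502, 0.097]
tool_rot: [0.24, 0.971, -0.0, -0.002]
wrist_force: [-0.4, 0.2, 0.4]
width: 1.002
gripper_force: 0.0
```

```bash
python3 -m creep '[[0,0,0,0,0.06,0.4,-1],[0,0,0,0,0,0.3,-1],[0,0,0,0,0,0.25,-1],[0,0,0,0,0,0.1,-1],[0,0,0,0,0,0,-1]]'
python3 -m creep '[[0,0,0,0,0,0,1],[0,0,0,0,0,0,1],[0,0,0,0,0,0,1],[0,0,0,0,0,0,1],[0,0,0,0,0,0,1]]'
```

```text
time_s: 48.58
eef_pos: [0.5503, -0.2498, 0.0778]
tool_rot: [0.24, 0.971, -0.001, -0.001]
wrist_force: [-0.0, 0.2, 0.1]
width: 1.0
gripper_force: 0.0
time_s: 49.2
eef_pos: [0.5506, -0.2498, 0.0784]
tool_rot: [0.24, 0.971, -0.001, -0.001]
wrist_force: [-0.9, 0.5, 5.9]
width: 0.498
gripper_force: 60.7
```

```bash
python3 -m creep '[[0,0,0.5,0,0,0,1],[0,0,1,0,0,0,1],[0,0,1,0,0,0,1],[0,0,1,0,0,0,1],[0,0,1,0,0,0,1],[0,0,1,0,0,0,1],[0,0,1,0,0,0,1],[0,0,1,0,0,0,1]]'
python3 -m creep '[[0,0,1,0,0,0,1],[0,0,1,0,0,0,1],[0,0,1,0,0,0,1],[0,0,0.5,0,0,0,1],[0,0,0,0,0,0,1]]'
python3 - <<'E'
from d import *
C=np.array([.4826,-.0776,.0576])
for n in("top","scene"): print(n,dial(cams.camera(n),C))
s=monitor.observe();print(s["joint_pos"][5],s["moment"])
E
```

```text
time_s: 50.2
eef_pos: [0.5536, -0.2475, 0.0784]
tool_rot: [0.639, 0.769, 0.002, 0.001]
wrist_force: [9.6, 8.0, 1.4]
width: 0.499
gripper_force: 60.9
time_s: 50.82
eef_pos: [0.5554, -0.2476, 0.0785]
tool_rot: [0.784, 0.621, 0.004, 0.001]
wrist_force: [12.8, 7.4, -1.0]
width: 0.497
gripper_force: 60.9
   needle 53.0 [53.0, -168.0, -138.0] [109. 133. 135.] 158.0
   mark 41.7 [42.0, -168.0, 161.0] [ 86. 110. 112.] 142.0
top [np.float64(53.00796389437926), np.float64(41.69035245371093)]
   needle 48.6 [49.0, -162.0, -143.0] [103. 131. 132.] 149.0
   mark 40.2 [41.0, 164.0, -164.0] [ 91. 110. 111.] 131.0
scene [np.float64(48.55873300861765), np.float64(40.15116529672196)]
1.2478084187239025 [ 1.76097633 -2.46070887 -0.04190922]
```

```bash
python3 -m creep '[[0,0,0.8,0,0,0,1],[0,0,0.8,0,0,0,1],[0,0,0.8,0,0,0,1],[0,0,0.2,0,0,0,1],[0,0,0,0,0,0,1]]'
python3 - <<'E'
from d import *
C=np.array([.4826,-.0776,.0576])
for n in("top","scene"): print(n,dial(cams.camera(n),C))
E
```

```text
time_s: 51.55
eef_pos: [0.5567, -0.2481, 0.0785]
tool_rot: [0.871, 0.491, 0.005, 0.002]
wrist_force: [17.6, 7.9, -4.7]
width: 0.498
gripper_force: 61.1
   needle 53.2 [53.0, -159.0, 171.0] [108. 133. 137.] 158.0
   mark 50.0 [50.0, 171.0, 179.0] [ 93. 111. 112.] 148.0
top [np.float64(53.18184253329442), np.float64(50.02726156329508)]
   needle 49.1 [49.0, -153.0, 179.0] [102. 131. 133.] 149.0
   mark 47.0 [47.0, 172.0, 164.0] [ 91. 110. 112.] 132.0
scene [np.float64(49.12986698140403), np.float64(47.022427497954915)]
```

```bash
python3 -m creep '[[0,0,0.5,0,0,0,1],[0,0,0.35,0,0,0,1],[0,0,0,0,0,0,1]]'
cat >> d.py <<'E'
def bands(c,C,B=((14,20),(20,26),(26,32),(32,38),(38,42),(42,46),(46,50))):
    g=cv2.cvtColor(c["pixels"],cv2.COLOR_RGB2GRAY).astype(np.float32);a=np.radians(np.arange(20,85,.5));o=[]
    for r0,r1 in B:
        r=np.arange(r0,r1+.1,1)/1000
        u,v=proj(c,C+r[:,None,None]*(np.cos(a)[None,:,None]*UP+np.sin(a)[None,:,None]*RT))
        p=cv2.remap(g,u.astype(np.float32),v.astype(np.float32),cv2.INTER_CUBIC).mean(0)
        i=p.argmin();w=slice(max(0,i-20),i+21);d=np.clip(np.percentile(p,70)-p[w],0,None)**2
        t=(np.degrees(a[w])*d).sum()/d.sum();o.append((round((r0+r1)/2),round(float(t),1),round(float(np.sin(np.radians(t-50))*(r0+r1)/2),2)))
    return o
E
python3 - <<'E'
from d import *
C=np.array([.4826,-.0776,.0576])
for n in("top","scene"):
    c=cams.camera(n);np.savez(n+"4.npz",**c);print(n,dial(c,C));print(bands(c,C))
    b=dict(np.load(n+"2.npz"));print(bands(b,C,((14,20),(20,26),(26,32),(32,38),(38,42))))
E
```

```text
time_s: 52.02
eef_pos: [0.5571, -0.2483, 0.0785]
tool_rot: [0.895, 0.446, 0.005, 0.002]
wrist_force: [18.2, 7.0, -4.0]
width: 0.494
gripper_force: 61.3
   needle 53.3 [53.0, -153.0, 173.0] [107. 134. 135.] 158.0
   mark 53.4 [53.0, 172.0, -157.0] [ 93. 112. 115.] 147.0
top [np.float64(53.25532390378946), np.float64(53.37580110932954)]
[(17, 54.1, 1.22), (23, 54.3, 1.71), (29, 52.8, 1.39), (35, 52.7, 1.64), (40, 52.3, 1.61), (44, 53.0, 2.33), (48, 52.9, 2.43)]
[(17, 54.1, 1.22), (23, 54.2, 1.69), (29, 52.9, 1.46), (35, 53.3, 2.01), (40, 53.7, 2.6)]
   needle 49.8 [50.0, 179.0, -151.0] [100. 131. 131.] 149.0
   mark 50.6 [51.0, -152.0, 145.0] [ 95. 108. 108.] 129.0
scene [np.float64(49.821782680720325), np.float64(50.580858386950354)]
[(17, 47.8, -0.66), (23, 49.4, -0.25), (29, 49.8, -0.12), (35, 50.3, 0.18), (40, 50.4, 0.29), (44, 50.5, 0.38), (48, 50.4, 0.3)]
[(17, 47.7, -0.67), (23, 49.3, -0.28), (29, 49.8, -0.12), (35, 50.1, 0.07), (40, 49.0, -0.69)]
```

The needle and mark now agree in both views, to about 0.5°. I'll relax the side force, then release, retreat and re-check.

```bash
python3 -m creep '[[0,0,0,0.12,0.1,0,1],[0,0,0,0.12,0.1,0,1],[0,0,0,0,0,0,1]]'
python3 -m creep '[[0,0,0,0,0,0,-0.3],[0,0,0,0,0,0,-1],[0,0,0,0,0,0,-1],[0,0,0,0,0,0,-1],[0,0,0,0,0,-0.6,-1],[0,0,0,0,0,-1,-1],[0,0,0,0,0,-1,-1],[0,0,0,0,0,-1,-1]]'
python3 - <<'E'
from d import *
C=np.array([.4826,-.0776,.0576])
for n in("top","scene"):
    c=cams.camera(n);np.savez(n+"5.npz",**c);print(n,dial(c,C));print(bands(c,C))
    P=pts(c);z=P[...,2];m=(np.hypot(P[...,0]-.596,P[...,1]+.093)<.1)&(z>.163)&(z<.180);print(cv2.minAreaRect((P[m][:,:2]*1000).astype(np.float32)),np.median(z[m]))
E
```

```text
time_s: 52.5
eef_pos: [0.5571, -0.2483, 0.0784]
tool_rot: [0.895, 0.445, -0.001, 0.0]
wrist_force: [0.4, 2.0, 4.7]
width: 0.496
gripper_force: 62.2
time_s: 53.5
eef_pos: [0.5568, -0.2484, 0.1515]
tool_rot: [0.896, 0.445, -0.001, 0.001]
wrist_force: [0.5, -1.4, 0.9]
width: 0.999
gripper_force: 0.0
   needle 53.2 [53.0, -156.0, -141.0] [107. 151. 153.] 157.0
   mark 53.4 [53.0, -156.0, -125.0] [ 92. 112. 113.] 144.0
top [np.float64(53.16137755507608), np.float64(53.43628506249182)]
[(17, 54.0, 1.2), (23, 54.0, 1.61), (29, 52.7, 1.37), (35, 52.7, 1.62), (40, 52.3, 1.59), (44, 53.2, 2.47), (48, 53.0, 2.49)]
((597.087646484375, -91.65473937988281), (150.46517944335938, 65.27338409423828), 82.10384368896484) 0.1701834142357337
   needle 49.9 [50.0, 176.0, -148.0] [101. 148. 148.] 149.0
   mark 50.6 [51.0, -152.0, 179.0] [ 95. 109. 115.] 129.0
scene [np.float64(49.88077442428358), np.float64(50.615334970042184)]
[(17, 47.8, -0.64), (23, 49.4, -0.25), (29, 49.9, -0.06), (35, 50.3, 0.2), (40, 50.5, 0.36), (44, 50.6, 0.45), (48, 50.4, 0.3)]
((595.2245483398438, -89.03742980957031), (152.69793701171875, 68.0790023803711), 82.79032135009766) 0.17019743327670578
```

```bash
python3 -m creep '[[0,0,0,0,0,-1,-1],[0,0,0,0,0,-1,-1],[0,0,0,0,0,-1,-1],[0,0,0,0,0,0,-1],[0,0,0,0,0,0,-1],[0,0,0,0,0,0,-1]]'
python3 - <<'E'
from d import *
c=cams.camera("scene");save(cv2.resize(c["pixels"][205:287,335:445],(800,596),interpolation=cv2.INTER_CUBIC),"s7.png")
E
```

```text
time_s: 54.35
eef_pos: [0.5561, -0.2478, 0.2085]
tool_rot: [0.896, 0.445, -0.002, -0.001]
wrist_force: [0.9, -0.4, -0.2]
width: 1.003
gripper_force: 0.0
```

View pics/s7.png

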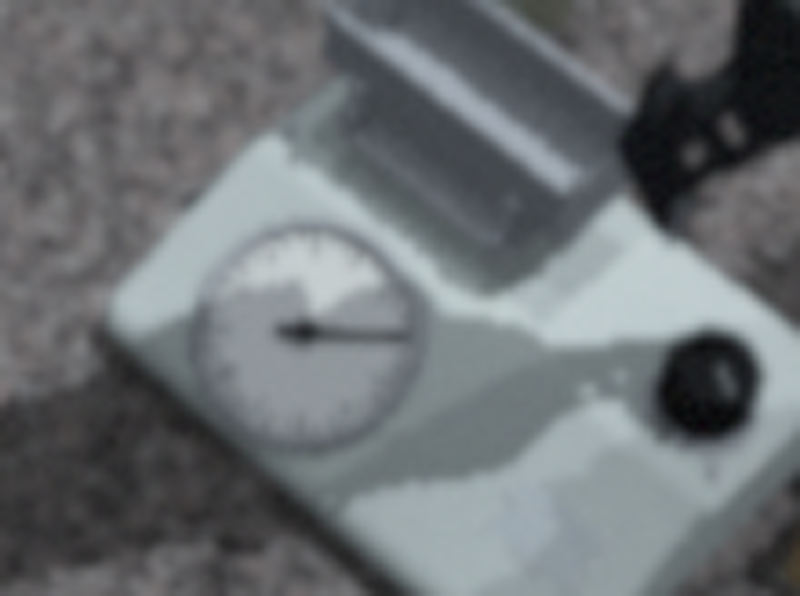

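The picture shows the needle running straight from the hub at (302,332) into the zero bar at (395,336). The trough sits right way up in the cradle and the arm is clear, so I'm handing in.

```bash
python3 -c "
from workcell import bot
print(bot.finish_job())"
```

```text
the job is handed in; nothing more can be done
None
```

The job is handed in at about 54 s: the trough sits right way up, level and centred in both saddles, and the knob is turned so the needle meets the zero mark to within about half a degree in both cameras; the verdict was not shown.

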